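# Putting LC columns away after a run: glass in the cradle, steel in the rack

### The arm

A 6-joint arm with a two-finger parallel gripper is mounted at the origin on the work surface. World frame = base frame: x ahead of the robot, y to its left, z up, the work surface at z = 0. Lengths are in m, angles in rad, forces in N, time in s.
With the tool pointing down it reaches from about 0.35 to 0.975 m from the base axis. Payload 4.9 kg.
Tool frame: the origin (TCP) lies midway between the tips of the shut fingers; the grasp point (between the pads) lies 19 mm behind it; z points along the fingers, y is the line along which they close (so a half turn about z gives the same grasp; the last joint's range is limited). The gripper opens to 85 mm and grips with 20 to 120 N. Pads are 22 mm wide; open, the fingers measure 114 mm over their backs; the gripper's body (76 mm by 85 mm) begins 54 mm behind the grasp point. The pads swing forward as they close: fully open they stand 13 mm farther back than shut.
Start: joints at [-0.119, 0.053, 1.613, -0, 1.476, -0.119], TCP at [0.625, 0, 0.231] pointing down, gripper open.
Joint ranges: [-3.01, 3.01], [-1.01, 2.22], [0.06, 2.58], [-1.02, 4.17], [0.09, 2.62], [-3.14, 3.14]. Speed limits (rad/s): [2.57, 2.57, 3.14, 3.14, 3.14, 3.14].

### API

Orientations are given as a unit quaternion [x, y, z, w].
In Python, from plant import status, vision, ticket gives the robot as it stands.
- The arm moves only by the tool play_rows, never from a script. Its argument "plan" is a list of rows, each an object of numbers: "x", "y", "z": the shift along the world's x, y, z each as a share of 0.25 m, from -1 to 1; "ax", "ay", "az": the turn, a rotation vector about the world's x, y, z each as a share of 180 degrees, from -1 to 1. A call has 1 to 12 rows; each row shifts and turns the commanded pose from where the row before left it; what a row does not reach is not made up. A row lasts 1/12 s, in which the tool goes at most 41.7 mm and 7.16 degrees, less where a joint would pass 70% of its speed; a pose out of reach is approached as far as the arm can. A call with a number of a shift or a turn outside -1 to 1 is refused whole. A call with a gripper value outside its range is refused whole. "claw" is the opening, from -1 (shut) to 1 (fully open), set as the call begins (left out, the last holds). The fingers move at their own pace and stop on an object; "squeeze" is the grip in N (left out, the last holds). Time passes only in rows, so rows that do not move let the fingers close. It gives the time, the measured TCP pose, the force, the opening and the grip force at its end, in the units of the state.
- status.get_state(): the state, without advancing time (a new reading comes with each control period).
- vision.get_image(name): name is "scene" or "side" or "wrist"; returns a dict with "img" (400x640x3 uint8, blue, green, red), "z_map" (400x640 float32, m along the optical axis (not along the pixel's ray), 0 where there is no reading), "mtx" (3x3 intrinsics, pixels), "dist" ([k1, k2, p1, p2, k3] as OpenCV has them; the pictures are not rectified), "R" (3x3) and "t" (3): a world point X has camera coordinates R X + t. Camera axes: x right, y down, z forward; pixel columns grow to the right and rows downward; lengths in m; the calibration is good to about 2 mm. A picture is of the moment at which its call begins.
- ticket.hand_in(): hands the job in; it is judged then, once.
Trained networks look in the newest picture that a camera, given by its name, has taken for a name from the list of things; names that differ only in an ending like _2 or _b are one class to them, and where a whole thing is asked for, a point or a joint stands for the part that bears it (a point fixed in the world has none). Each returns a list of dicts, best first, with "p" (0 to 1); they miss things now and then, are a little off and sometimes report something else, mostly with a low value. They report only what shows in the picture. A call takes as long as a camera call. They do not tell look-alikes from the thing itself.
- vision.cut_out(target, camera): "region" (400x640 bool, what is visible of it).
- vision.place_of(target, camera): "at" ([x, y, z] in m, in the coordinates of the camera as it stood for that picture, good to about 4 mm: a listed point, or the origin of a listed thing).
The state is a dict: "time_s": time; "joints": joint angles; "joint_velocities": joint speeds; "effort": joint torques, N m; "ee_pos": TCP position; "orientation": TCP orientation; "contact_force": force on the tool from outside, world axes, zero at the start; "torque": the same for the moment, N m; "grip_width": opening from 0.0 (shut) to 1.0 (fully open); "gripper_force": force on a finger pad.
Only numpy, scipy, OpenCV 4.12 (cv2) and the standard library are available. Lean on these libraries where they do the work, as an engineer would, in place of code of your own. Each camera call takes 0.05 s, during which the arm holds its last target. There are 200 camera calls.

### The job

Put the chromatography columns away. First lay every glass column that stands on the bench down on its side in the cradle, one to a trough and seated on both supports, gripping the glass lightly (about 20 to 35 N, never hard); only then stand every steel column that lies on the bench upright in the rack, either end down, one to a pocket and right down on its floor. Let go of everything and leave the other things on the bench where they are.

Things in the scene. Friction and masses are not known exactly. Their poses are not given: they have to be found in the camera images.
- column0: steel chromatography column, 130 mm long: plain tube 18 mm thick with a 28 mm long square end block, 24 x 24 mm (33 over corners), at each end; about 0.15 kg. Both ends alike. Origin at its middle, x along its length. Lies on the bench at the start (origin 12 mm up); may be absent
- column1: steel chromatography column, 130 mm long: plain tube 18 mm thick with a 28 mm long square end block, 24 x 24 mm (33 over corners), at each end; about 0.15 kg. Both ends alike. Origin at its middle, x along its length. Lies on the bench at the start (origin 12 mm up); may be absent
- column2: steel chromatography column, 130 mm long: plain tube 18 mm thick with a 28 mm long square end block, 24 x 24 mm (33 over corners), at each end; about 0.15 kg. Both ends alike. Origin at its middle, x along its length. Lies on the bench at the start (origin 12 mm up); may be absent
- column3: steel chromatography column, 130 mm long: plain tube 18 mm thick with a 28 mm long square end block, 24 x 24 mm (33 over corners), at each end; about 0.15 kg. Both ends alike. Origin at its middle, x along its length. Lies on the bench at the start (origin 12 mm up); may be absent
- glass0: glass column, 120 mm long: smooth white-filled glass tube 30 mm thick with a 14 mm long black hexagonal cap, 34 mm across flats, at each end; about 0.13 kg. Both ends alike. Origin at the centre of one end face (the lower one at the start), z along its length towards the other end. Stands upright loose on the bench at the start; may be absent
- glass1: glass column, 120 mm long: smooth white-filled glass tube 30 mm thick with a 14 mm long black hexagonal cap, 34 mm across flats, at each end; about 0.13 kg. Both ends alike. Origin at the centre of one end face (the lower one at the start), z along its length towards the other end. Stands upright loose on the bench at the start; may be absent
- glass0_mid (a point): the middle of that glass column, on its axis, 60 mm from either end; axes as the column's
- glass1_mid (a point): the middle of that glass column, on its axis, 60 mm from either end; axes as the column's
- rack: column rack, fixed to the bench: aluminium plate 75 x 298 mm with four white square pockets in a row along its y, 74 mm apart; each 42 x 42 mm inside, walls 5 mm, top 51 mm above the bench, floor 6 mm above it. Origin on the bench under its middle
- pocket0 (a point): middle of the floor of pocket 0 of the rack (6 mm above the bench); pockets are numbered towards the rack's +y. The pocket is 45 mm deep
- pocket1 (a point): middle of the floor of pocket 1 of the rack (6 mm above the bench); pockets are numbered towards the rack's +y. The pocket is 45 mm deep
- pocket2 (a point): middle of the floor of pocket 2 of the rack (6 mm above the bench); pockets are numbered towards the rack's +y. The pocket is 45 mm deep
- pocket3 (a point): middle of the floor of pocket 3 of the rack (6 mm above the bench); pockets are numbered towards the rack's +y. The pocket is 45 mm deep
- cradle: cradle, fixed to the bench: aluminium plate 110 x 190 x 8 mm with two troughs along its x, 100 mm apart. Each trough is two black 90-degree V supports, 9 mm thick, 69 mm apart between middles (open between them), whose arms rise to about 48 mm over the bench. Origin on the bench under its middle
- trough0 (a point): where the middle of a glass column seated in trough 0 comes to lie: on the trough's axis (cradle x), midway between its supports, about 50 mm above the bench. The caps then hang just outside the two supports, with 7 mm play lengthwise
- trough1 (a point): where the middle of a glass column seated in trough 1 comes to lie: on the trough's axis (cradle x), midway between its supports, about 50 mm above the bench. The caps then hang just outside the two supports, with 7 mm play lengthwise
Not all that is in view belongs to the job. Leave any blue, orange or turquoise look-alike of the column1 alone.

How it is judged:
On the way, in this order (a step that is already met when the one before it is completed fails the run):
1. every glass column lies on its side in a trough of the cradle, let go (angle between the z axis of each of glass0, glass1 and the x axis of cradle, either way round below 0.15 rad and (distance between glass0_mid and trough0 below 0.015 m or distance between glass0_mid and trough1 below 0.015 m) and (distance between glass1_mid and trough0 below 0.015 m or distance between glass1_mid and trough1 below 0.015 m) and contact force between the fingers and glass0 below 0.1 N and contact force between the fingers and glass1 below 0.1 N), for 0.3 s.
2. then every steel column stands in a pocket of the rack ((angle between column0's own x axis and vertical below 0.3 rad or angle between column0's own x axis and vertical above 2.842 rad) and (horizontal distance between column0 and pocket0 below 0.022 m or horizontal distance between column0 and pocket1 below 0.022 m or horizontal distance between column0 and pocket2 below 0.022 m or horizontal distance between column0 and pocket3 below 0.022 m) and height (world z) of column0 between 0.06 and 0.082 m and (angle between column1's own x axis and vertical below 0.3 rad or angle between column1's own x axis and vertical above 2.842 rad) and (horizontal distance between column1 and pocket0 below 0.022 m or horizontal distance between column1 and pocket1 below 0.022 m or horizontal distance between column1 and pocket2 below 0.022 m or horizontal distance between column1 and pocket3 below 0.022 m) and height (world z) of column1 between 0.06 and 0.082 m and (angle between column2's own x axis and vertical below 0.3 rad or angle between column2's own x axis and vertical above 2.842 rad) and (horizontal distance between column2 and pocket0 below 0.022 m or horizontal distance between column2 and pocket1 below 0.022 m or horizontal distance between column2 and pocket2 below 0.022 m or horizontal distance between column2 and pocket3 below 0.022 m) and height (world z) of column2 between 0.06 and 0.082 m and (angle between column3's own x axis and vertical below 0.3 rad or angle between column3's own x axis and vertical above 2.842 rad) and (horizontal distance between column3 and pocket0 below 0.022 m or horizontal distance between column3 and pocket1 below 0.022 m or horizontal distance between column3 and pocket2 below 0.022 m or horizontal distance between column3 and pocket3 below 0.022 m) and height (world z) of column3 between 0.06 and 0.082 m), for 0.3 s.
At the end, for the whole second after the job is handed in: every glass column lies in a trough, middle within 15 mm of the trough's point and axis within 0.15 rad; every steel column stands in a pocket: within 0.3 rad of vertical, middle within 22 mm of the pocket's axis and 60 to 82 mm high; all at rest and released (all of step 2 and angle between the z axis of each of glass0, glass1 and the x axis of cradle, either way round below 0.15 rad and (distance between glass0_mid and trough0 below 0.015 m or distance between glass0_mid and trough1 below 0.015 m) and (distance between glass1_mid and trough0 below 0.015 m or distance between glass1_mid and trough1 below 0.015 m) and linear speed of each of column0, column1, column2, column3, glass0, glass1 below 0.03 m/s); the robot touches nothing.
It fails at once if a glass column is squeezed: the fingers press on it with over 100 N in all (contact force between the fingers and glass0 above 100 N or contact force between the fingers and glass1 above 100 N).
It fails at once if another thing on the bench is shifted by over 50 mm (distance of any of beaker, wrench, vial, solvent1, solvent2, screwdriver, vialbox from where it was at the start of the episode above 0.05 m).
Of column0, column1, column2, column3 only 3 to 4 are there at a start; the rules pass over those that are not, and their reading is None.
Of glass0, glass1 only 1 to 2 are there at a start; the rules pass over those that are not, and their reading is None.
At some moment in a run one of column0, column1, column2, column3 may be knocked a few centimetres aside while the robot is not near it.
Once in a run the grip may slacken for a moment while it holds something.
It also fails if it takes over 210 s, if anything falls off the work surface, if the arm or the gripper's body presses on something with over 40 N, if the wrist force passes 120 N, or if a joint passes its speed limit or range.

## Working session

There is one attempt and no reset: what is moved stays moved. The work goes in short steps, Python scripts to look and compute and a tool call to move; the robot and the scene stay as the last step left them, time stands still between calls to the robot, and variables do not carry over. Pictures are saved under pics/ and viewed, at most 14 in all, crops included, and the job is handed in when it is done.

Besides the shell and the picture viewer there is one more tool, called after ">>>" as name(argument=value, ...) on one line, values as JSON. play_rows: Moves the arm, as the interface text tells. Shift numbers are shares of 0.25 m and turn numbers shares of 180 degrees, none past 1 either way. Its arguments: {"type":"object","properties":{"plan":{"type":"array"},"claw":{"type":"number"},"squeeze":{"type":"number"}},"required":["plan"]}

```bash
mkdir -p pics; ls
cat > h.py <<'E'
import numpy as np, cv2
from plant import status, vision, ticket
def toW(c,p): return c['R'].T@(np.asarray(p)-c['t'])
def cloud(c):
    h,w=c['z_map'].shape
    u,v=np.meshgrid(np.arange(w),np.arange(h))
    n=cv2.undistortPoints(np.stack([u.ravel(),v.ravel()],1).astype(np.float64)[:,None],c['mtx'],np.array(c['dist']))[:,0]
    z=c['z_map'].ravel().astype(float)
    P=np.c_[n*z[:,None],z]
    W=(P-c['t'])@c['R']
    W[z==0]=np.nan
    return W.reshape(h,w,3)
E
python3 - <<'E'
from h import *
s=status.get_state(); print(s)
for n in ['scene','side']:
    c=vision.get_image(n); cv2.imwrite(f'pics/{n}0.png',c['img']); print(n,-c['R'].T@c['t'])
    for t in ['column0','glass0','glass0_mid','rack','cradle','trough0','trough1','pocket0','pocket3']:
        for d in vision.place_of(t,n): print(t,round(d['p'],2),toW(c,d['at']).round(3))
E
```

```text
pics
{'time_s': 0.0, 'joints': array([-1.18952817e-01,  5.33516927e-02,  1.61433953e+00,  3.48006953e-07,
        1.47599306e+00, -1.18999502e-01]), 'joint_velocities': array([-0.00142694,  0.00051805,  0.00214026,  0.00015971, -0.00114843,
       -0.00064779]), 'effort': array([ 2.70554956e-04, -3.93670499e+01, -3.70175600e+01, -1.62778279e-04,
        6.93513779e-03, -6.06393527e-06]), 'ee_pos': array([6.24359314e-01, 1.06575897e-04, 2.30039028e-01]), 'orientation': array([ 7.07089900e-01,  7.07122888e-01, -6.46362994e-04, -8.22157739e-04]), 'contact_force': array([ 0.19612843,  0.06044759, -0.23622081]), 'torque': array([-0.06266091, -0.01002542, -0.02729942]), 'gripper_force': 0.0, 'grip_width': 0.9990156797902102}
scene [ 1.34949951 -1.0552163   1.29611407]
column0 0.79 [ 0.402 -0.753  0.012]
column0 0.77 [ 0.301 -0.374  0.016]
column0 0.62 [ 0.301 -0.542  0.011]
column0 0.6 [ 0.44  -0.319  0.015]
column0 0.58 [0.437 0.117 0.012]
column0 0.56 [ 0.353 -0.171  0.011]
column0 0.48 [0.44  0.276 0.012]
glass0 0.65 [ 0.557 -0.047 -0.   ]
rack 0.61 [ 0.593  0.241 -0.003]
cradle 0.76 [ 
[... 599 characters left out ...]
 -0.17   0.011]
column0 0.57 [ 0.398 -0.744  0.016]
column0 0.56 [ 0.3   -0.541  0.012]
column0 0.5 [0.43  0.121 0.016]
column0 0.47 [0.445 0.285 0.016]
glass0 0.68 [ 0.557 -0.038  0.005]
glass0_mid 0.4 [ 0.553 -0.041  0.064]
rack 0.6 [ 0.59   0.249 -0.005]
cradle 0.76 [ 0.593 -0.23   0.004]
trough0 0.77 [ 0.601 -0.276  0.052]
trough0 0.73 [ 0.587 -0.182  0.052]
trough1 0.77 [ 0.601 -0.276  0.052]
trough1 0.73 [ 0.587 -0.182  0.052]
pocket0 0.92 [0.573 0.141 0.008]
pocket0 0.86 [0.585 0.211 0.006]
pocket0 0.75 [0.607 0.362 0.006]
pocket0 0.66 [0.594 0.285 0.006]
pocket3 0.92 [0.573 0.141 0.008]
pocket3 0.86 [0.585 0.211 0.006]
pocket3 0.75 [0.607 0.362 0.006]
pocket3 0.66 [0.594 0.285 0.006]
```

View pics/scene0.png

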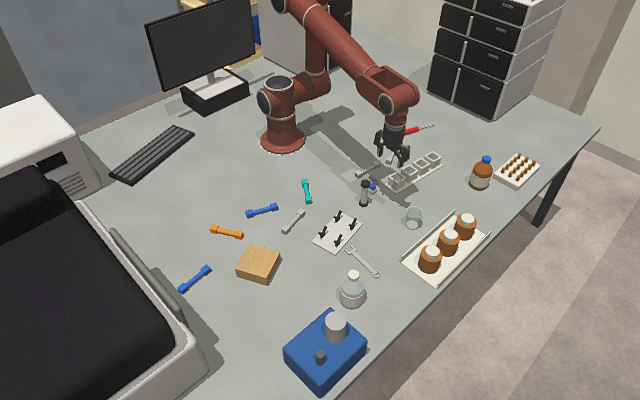

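View pics/side0.png

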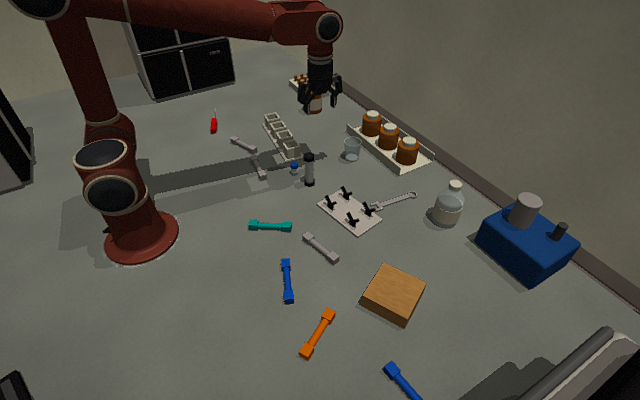

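Both views show one glass column, at scene (364,190) and side (309,168), with a small blue-capped vial just behind it. The cradle is at scene (338,232) and the rack at (415,170). The grey steel columns are at scene (293,221), (367,170) and one under the arm near (385,165). The blue, orange and turquoise ones are look-alikes. Next I'll measure exact poses.

```bash
cat >> h.py <<'E'
def cols(cam, c, W, zmin=0.004, zmax=0.04):
    out=[]
    for d in vision.cut_out('column0',cam):
        m=d['region']&np.isfinite(W[...,2])&(W[...,2]>zmin)&(W[...,2]<zmax)
        if m.sum()<25: out.append((d['p'],'few',m.sum())); continue
        b,g,r=c['img'][d['region']].mean(0)
        (cx,cy),(w,h),a=cv2.minAreaRect(W[m][:,:2].astype(np.float32))
        a=np.radians(a) if w>=h else np.radians(a)+np.pi/2
        out.append((round(d['p'],2),'gray' if max(b,g,r)-min(b,g,r)<30 else 'colour',int(m.sum()),round(cx,3),round(cy,3),round(max(w,h),3),round(min(w,h),3),'yaw',round((a+np.pi/2)%np.pi-np.pi/2,3)))
    return out
E
python3 - <<'E'
from h import *
for n in ['scene','side']:
    c=vision.get_image(n); W=cloud(c)
    print(n)
    for o in cols(n,c,W): print(o)
    for t in ['glass0','vial','beaker','wrench','screwdriver','solvent1','vialbox']:
        try: D=vision.cut_out(t,n)
        except Exception as e: print(t,e); continue
        for d in D[:2]:
            P=W[d['region']]; P=P[np.isfinite(P[:,0])&(P[:,2]>.004)]
            if len(P)>5: print(t,round(d['p'],2),np.percentile(P,3,0).round(3),np.percentile(P,97,0).round(3))
E
```

```text
scene
(0.77, 'colour', 167, 0.303, -0.542, 0.13, 0.03, 'yaw', np.float64(0.529))
(0.71, 'colour', 197, 0.307, -0.373, 0.132, 0.047, 'yaw', np.float64(1.341))
(0.66, 'colour', 258, 0.403, -0.751, 0.131, 0.031, 'yaw', np.float64(-1.43))
(0.57, 'colour', 119, 0.35, -0.171, 0.132, 0.023, 'yaw', np.float64(-0.599))
(0.48, 'gray', 137, 0.436, 0.114, 0.137, 0.034, 'yaw', np.float64(1.415))
(0.44, 'gray', 185, 0.438, -0.322, 0.139, 0.028, 'yaw', np.float64(-1.334))
(0.42, 'gray', 60, 0.454, 0.249, 0.073, 0.023, 'yaw', np.float64(-1.154))
glass0 0.73 [ 0.547 -0.063  0.007] [ 0.574 -0.035  0.123]
glass0 0.3 [0.558 0.106 0.005] [0.632 0.379 0.053]
vial it knows: column, cradle, glass, glass0_mid, glass1_mid, pocket, rack, trough
beaker it knows: column, cradle, glass, glass0_mid, glass1_mid, pocket, rack, trough
wrench it knows: column, cradle, glass, glass0_mid, glass1_mid, pocket, rack, trough
screwdriver it knows: column, cradle, glass, glass0_mid, glass1_mid, pocket, rack, trough
solvent1 it knows: column, cradle, glass, glass0_mid, glass1_mid, pocket, rack, trough
vialbox it knows: column,
[... 598 characters left out ...]

(0.48, 'gray', 159, 0.431, 0.118, 0.132, 0.023, 'yaw', np.float64(1.446))
glass0 0.69 [0.414 0.055 0.007] [0.446 0.179 0.028]
glass0 0.64 [ 0.538 -0.058  0.009] [ 0.566 -0.03   0.123]
vial it knows: column, cradle, glass, glass0_mid, glass1_mid, pocket, rack, trough
beaker it knows: column, cradle, glass, glass0_mid, glass1_mid, pocket, rack, trough
wrench it knows: column, cradle, glass, glass0_mid, glass1_mid, pocket, rack, trough
screwdriver it knows: column, cradle, glass, glass0_mid, glass1_mid, pocket, rack, trough
solvent1 it knows: column, cradle, glass, glass0_mid, glass1_mid, pocket, rack, trough
vialbox it knows: column, cradle, glass, glass0_mid, glass1_mid, pocket, rack, trough
```

>>> play_rows(plan=[{"z": 0.16, "x": -0.06}, {"z": 0.1, "x": -0.06, "ay": -0.035}, {"ay": -0.035}, {"ay": -0.035}, {"ay": -0.035}, {"ay": -0.035}, {"ay": -0.035}, {"ay": -0.035}])

```text
invalid input at $.plan[0]: expected keys x, y, z, ax, ay, az
```

Run:
```python
from h import *
s=status.get_state(); print(s['joints'].round(4).tolist(),s['ee_pos'].round(4).tolist(),s['orientation'].round(4).tolist(),s['time_s'])
c=vision.get_image('wrist'); cv2.imwrite('pics/w1.png',c['img']); print(-c['R'].T@c['t'],c['R'].tolist())
```

```text
[-0.119, 0.0527, 1.6129, 0.0, 1.476, -0.119] [0.625, 0.0, 0.2313] [0.7071, 0.7071, -0.0, -0.0] 1.3
[0.62487138 0.07639414 0.37436433] [[0.999999803935363, 0.0003005159595775129, -0.0005493809206199609], [0.0004513178902129238, -0.9540568043342402, 0.29962545021359904], [-0.0004340983758041314, -0.29962563941308157, -0.9540567529056665]]
```

>>> play_rows(plan=[{"x": -0.1, "y": 0, "z": 0.15, "ax": 0, "ay": 0, "az": 0.0385}, {"x": -0.1, "y": 0, "z": 0.1, "ax": 0, "ay": 0, "az": 0.0385}, {"x": -0.1, "y": 0, "z": 0, "ax": 0, "ay": 0, "az": 0.0385}, {"x": 0, "y": 0, "z": 0, "ax": 0, "ay": 0, "az": 0.0385}, {"x": 0, "y": 0, "z": 0, "ax": 0, "ay": 0, "az": 0.0385}, {"x": 0, "y": 0, "z": 0, "ax": 0, "ay": 0, "az": 0.0385}, {"x": 0, "y": 0, "z": 0, "ax": 0, "ay": 0, "az": 0.0385}, {"x": 0, "y": 0, "z": 0, "ax": 0, "ay": 0, "az": 0.0385}, {"x": 0, "y": 0, "z": 0, "ax": 0, "ay": 0, "az": 0.0385}, {"x": 0, "y": 0, "z": 0, "ax": 0, "ay": 0, "az": 0.0385}, {"x": 0, "y": 0, "z": 0, "ax": 0, "ay": 0, "az": 0.0385}, {"x": 0, "y": 0, "z": 0, "ax": 0, "ay": 0, "az": 0.0385}])

```text
time_s: 2.35
ee_pos: [0.5518, -0.0, 0.291]
orientation: [0.057, 0.998, -0.0, 0.0]
contact_force: [-0.6, -1.1, -0.2]
grip_width: 1.0
gripper_force: 0.0
```

Run:
```python
from h import *
s=status.get_state(); print(s['joints'].round(4).tolist(),s['ee_pos'].round(4).tolist(),s['orientation'].round(4).tolist(),s['time_s'])
for n in ['wrist','side']:
    c=vision.get_image(n); W=cloud(c); cv2.imwrite(f'pics/{n}1.png',c['img']); print(n,(-c['R'].T@c['t']).round(3))
    for o in cols(n,c,W): print(o)
    np.save(f'{n}.npy',W)
    if n=='side':
        hsv=cv2.cvtColor(c['img'],cv2.COLOR_BGR2HSV)
        m=np.zeros((400,640),bool); m[155:185,285:303]=1
        m&=(hsv[...,1]>150)
        print(m.sum(),np.nanmedian(W[m],0), np.nanmin(W[m],0),np.nanmax(W[m],0))
        P=W.reshape(-1,3); k=(P[:,0]>.48)&(P[:,0]<.62)&(P[:,1]>-.1)&(P[:,1]<.08)&(P[:,2]>.01)
        P=P[k]
        g=np.zeros((14,18),int)
        for p in P: g[int((p[0]-.48)/.01),int((p[1]+.1)/.01)]=max(g[int((p[0]-.48)/.01),int((p[1]+.1)/.01)],int(p[2]*1000))
        print(g)
```

```text
[-0.1349, -0.1509, 1.7108, -0.0, 1.5816, -1.5923] [0.5518, -0.0, 0.291] [0.0567, 0.9984, -0.0, 0.0] 2.35
wrist [0.475 0.008 0.434]
(0.87, 'gray', 1461, 0.437, -0.318, 0.132, 0.024, 'yaw', np.float64(-1.326))
(0.8, 'colour', 1576, 0.354, -0.17, 0.117, 0.027, 'yaw', np.float64(-0.585))
(0.73, 'gray', 1668, 0.441, 0.282, 0.132, 0.025, 'yaw', np.float64(-1.206))
(0.68, 'colour', 1355, 0.309, -0.361, 0.114, 0.024, 'yaw', np.float64(1.185))
(0.63, 'gray', 1588, 0.433, 0.12, 0.129, 0.025, 'yaw', np.float64(1.449))
side [ 0.099 -0.899  0.823]
(0.91, 'gray', 301, 0.436, -0.32, 0.127, 0.024, 'yaw', np.float64(-1.343))
(0.65, 'colour', 366, 0.304, -0.369, 0.132, 0.024, 'yaw', np.float64(1.182))
(0.64, 'colour', 534, 0.3, -0.539, 0.13, 0.025, 'yaw', np.float64(0.518))
(0.59, 'colour', 462, 0.398, -0.729, 0.095, 0.026, 'yaw', np.float64(-1.517))
(0.57, 'gray', 154, 0.439, 0.282, 0.13, 0.025, 'yaw', np.float64(-1.204))
(0.54, 'colour', 278, 0.348, -0.167, 0.127, 0.026, 'yaw', np.float64(-0.593))
(0.51, 'gray', 133, 0.428, 0.117, 0.125, 0.025, 'yaw', np.float64(1.52))
45 [0.53393096 0.02753058 0.04
[... 428 characters left out ...]
487 465  47   0   0   0]
 [  0   0 387 589 552 534 521 521 469 407 405 400 380 380  45  42   0   0]
 [  0   0 406 588 542 408 522 512 365   0 403 401 398 394 352 387 388 388]
 [  0   0 398 587 542 404 522 518   0   0   0   0   0 326 351 387 385   0]
 [  0   0   0 585 547 122 520 521   0   0   0   0   0 316 342   0   0   0]
 [  0   0   0 583 583 120 435 521 489   0   0   0   0   0   0   0   0   0]
 [  0   0   0 578 581   0   0 452 501 465   0   0   0   0   0   0   0   0]
 [  0   0   0   0   0   0   0   0   0   0   0   0   0   0   0   0   0   0]
 [  0   0   0   0   0   0   0   0   0   0   0   0   0   0   0   0   0   0]
 [  0   0   0   0   0   0   0   0   0   0   0   0   0   0   0   0   0   0]]
```

View pics/wrist1.png

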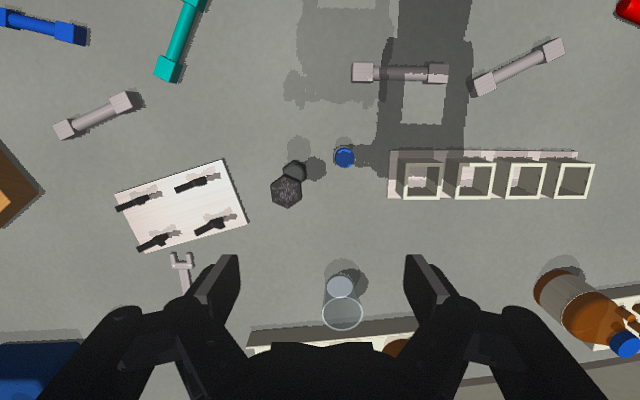

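The wrist view shows the glass at (288,190) with the vial beside it at (343,157). The three steel columns are at (95,115), (400,73) and (518,67). The cradle is at (182,207), the rack pockets run from (420,180) to (573,180), and the beaker is at (342,305). Next come the fixture poses.

Run:
```python
from h import *
W=np.load('wrist.npy')
def rect(m):
    (c,s,a)=cv2.minAreaRect(W[m][:,:2].astype(np.float32)); return np.round(c,4),np.round(s,4),round(a,2)
def rg(x0,x1,y0,y1,z0,z1): return (W[...,0]>x0)&(W[...,0]<x1)&(W[...,1]>y0)&(W[...,1]<y1)&(W[...,2]>z0)&(W[...,2]<z1)
m=rg(.5,.7,-.36,-.09,.005,.012)
m=cv2.morphologyEx(m.astype(np.uint8),cv2.MORPH_OPEN,np.ones((5,5)))>0; print('plate',rect(m),np.nanmedian(W[m][:,2]))
s=rg(.5,.7,-.36,-.09,.02,.06)
n,l,st,ce=cv2.connectedComponentsWithStats(s.astype(np.uint8))
for i in range(1,n):
    if st[i,4]>20: P=W[l==i]; print(st[i,4],P.mean(0).round(3),P[:,2].max().round(3),((P.max(0)+P.min(0))/2).round(3),rect(l==i))
m=rg(.52,.68,.08,.42,.044,.056); print('racktop',rect(m),np.nanmedian(W[m][:,2]))
g=rg(.52,.6,-.09,.01,.112,.13); print('glass top',rect(g),W[g].mean(0),g.sum())
v=rg(.5,.58,.005,.06,.03,.09); print('vial',rect(v),W[v].max(0))
b=rg(.6,.8,-.06,.07,.01,.12); print('beaker',rect(b),W[b].max(0))
for d in vision.place_of('trough0','wrist')+vision.place_of('pocket0','wrist')+vision.place_of('glass0','wrist')+vision.place_of('glass0_mid','wrist'):
    pass
c=vision.get_image('wrist')
for t in ['trough0','pocket0','glass0','glass0_mid','cradle','rack']:
    for d in vision.place_of(t,'wrist'): print(t,round(d['p'],2),toW(c,d['at']).round(3))
```

```text
plate (array([ 0.6167, -0.2276]), array([0.1589, 0.1912]), 10.16) 0.00818654176777497
232 [ 0.55  -0.19   0.039] 0.049 [ 0.55  -0.189  0.035] (array([ 0.5502, -0.1892]), array([0.0095, 0.0495]), 10.34)
200 [ 0.568 -0.288  0.039] 0.049 [ 0.567 -0.287  0.034] (array([ 0.5682, -0.2871]), array([0.0093, 0.0487]), 9.79)
221 [ 0.617 -0.179  0.038] 0.049 [ 0.618 -0.177  0.034] (array([ 0.6173, -0.1769]), array([0.0095, 0.0489]), 10.49)
221 [ 0.635 -0.277  0.038] 0.049 [ 0.636 -0.275  0.035] (array([ 0.6355, -0.2749]), array([0.0099, 0.0481]), 11.29)
racktop (array([0.5907, 0.2487]), array([0.2759, 0.0533]), 84.03) 0.051113497760422094
glass top (array([ 0.5557, -0.042 ]), array([0.0342, 0.0384]), 88.46) [ 0.55522209 -0.04156068  0.12014416] 797
vial (array([0.5362, 0.0331]), array([0.0258, 0.0256]), 28.84) [0.54895779 0.04647401 0.04781339]
beaker (array([0.7651, 0.0078]), array([0.0626, 0.0626]), 85.65) [0.79610365 0.03912287 0.07721437]
trough0 0.83 [ 0.603 -0.281  0.052]
pocket0 0.9 [0.578 0.136 0.004]
pocket0 0.83 [0.586 0.218 0.007]
pocket0 0.76 [0.594 0.285 0.006]
pocket0 0.74 [0.603 0.358 0.003]
glass0 0.73 [0.603 0.36  0.002]
cradle 0.84 [ 0.595 -0.234 -0.002]
rack 0.57 [0.592 0.249 0.001]
rack 0.32 [ 0.602 -0.283  0.052]
```

>>> play_rows(plan=[{"x": -0.05, "y": 0, "z": 0, "ax": 0, "ay": 0, "az": 0.0311}, {"x": -0.05, "y": -0.05, "z": 0, "ax": 0, "ay": 0, "az": 0.0311}, {"x": -0.05, "y": -0.05, "z": 0, "ax": 0, "ay": 0, "az": 0.0311}, {"x": -0.05, "y": -0.05, "z": 0, "ax": 0.0064, "ay": -0.0351, "az": 0}, {"x": -0.05, "y": -0.05, "z": 0, "ax": 0.0064, "ay": -0.0351, "az": 0}, {"x": -0.05, "y": 0, "z": 0, "ax": 0.0064, "ay": -0.0351, "az": 0}, {"x": 0, "y": 0, "z": 0, "ax": 0.0064, "ay": -0.0351, "az": 0}, {"x": 0, "y": 0, "z": 0, "ax": 0.0064, "ay": -0.0351, "az": 0}, {"x": 0, "y": 0, "z": 0, "ax": 0.0064, "ay": -0.0351, "az": 0}, {"x": 0, "y": 0, "z": 0, "ax": 0.0064, "ay": -0.0351, "az": 0}, {"x": 0, "y": 0, "z": 0, "ax": 0, "ay": 0, "az": 0}], claw=0.4, squeeze=27)

```text
time_s: 4.02
ee_pos: [0.4742, -0.05, 0.2853]
orientation: [-0.078, 0.921, 0.037, 0.379]
contact_force: [-0.9, -0.1, -1.9]
grip_width: 0.699
gripper_force: 0.0
```

```bash
cat >> h.py <<'E'
from scipy.spatial.transform import Rotation as Ro
def st():
    s=status.get_state(); R=Ro.from_quat(s['orientation']).as_matrix()
    print('t',round(s['time_s'],2),'j',s['joints'].round(3).tolist(),'p',s['ee_pos'].round(4).tolist(),'q',s['orientation'].round(4).tolist()); print('toolz',R[:,2].round(3),'tooly',R[:,1].round(3),'w',round(s['grip_width'],3),'gf',s['gripper_force'],'F',s['contact_force'].round(1))
    return s,R
E
python3 -c "from h import *; st()"
```

```text
t 4.02 j [-0.551, -0.897, 2.345, 0.55, 1.123, -2.387] p [0.4742, -0.05, 0.2853] q [-0.0784, 0.9213, 0.0365, 0.3792]
toolz [ 0.693  0.127 -0.71 ] tooly [-0.172  0.985  0.008] w 0.699 gf 0.0 F [-0.9 -0.1 -1.9]
```

>>> play_rows(plan=[{"x": 0.0216, "y": -0.0016, "z": -0.129, "ax": 0, "ay": 0, "az": 0}, {"x": 0.0216, "y": -0.0016, "z": -0.129, "ax": 0, "ay": 0, "az": 0}, {"x": 0.0216, "y": -0.0016, "z": -0.129, "ax": 0, "ay": 0, "az": 0}, {"x": 0.0216, "y": -0.0016, "z": -0.129, "ax": 0, "ay": 0, "az": 0}, {"x": 0.0216, "y": -0.0016, "z": -0.129, "ax": 0, "ay": 0, "az": 0}, {"x": 0, "y": 0, "z": 0, "ax": 0, "ay": 0, "az": 0}, {"x": 0, "y": 0, "z": 0, "ax": 0, "ay": 0, "az": 0}])

```text
time_s: 4.6
ee_pos: [0.5035, -0.0511, 0.128]
orientation: [-0.08, 0.922, 0.037, 0.378]
contact_force: [0.3, -0.1, 0.5]
grip_width: 0.699
gripper_force: 0.0
```

Run:
```python
from h import *
s,R=st()
c=vision.get_image('wrist'); cv2.imwrite('pics/w2.png',c['img']); W=cloud(c)
m=(W[...,0]>.5)&(W[...,0]<.62)&(W[...,1]>-.1)&(W[...,1]<.0)&(W[...,2]>.108)&(W[...,2]<.135)
if m.sum()>10: print(m.sum(),W[m].mean(0),cv2.minAreaRect(W[m][:,:2].astype(np.float32)))
t=R[:,2]; G=np.array([.5557,-.042,.069]); print('d',(G+.0215*t-s['ee_pos'])/.25)
```

```text
t 4.6 j [-0.506, -0.617, 2.465, 0.697, 0.774, -2.631] p [0.5035, -0.0511, 0.128] q [-0.0802, 0.9215, 0.0374, 0.3781]
toolz [ 0.691  0.13  -0.711] tooly [-0.176  0.984  0.008] w 0.699 gf 0.0 F [ 0.3 -0.1  0.5]
1323 [ 0.54600711 -0.04429613  0.11666988] ((0.5411150455474854, -0.060678839683532715), (0.08537702262401581, 0.036949049681425095), 51.51468276977539)
d [ 0.26839521  0.04751079 -0.29719627]
```

View pics/w2.png

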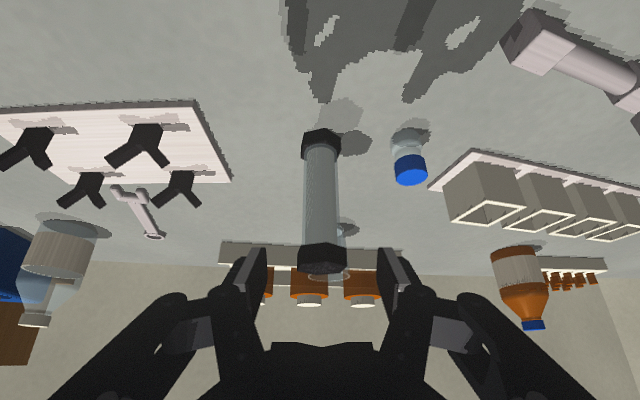

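The wrist view shows the glass centred between the open fingers, top cap at (322,257) and bottom at (322,145). The vial at (410,165) is clear of the path, so I'll advance and grip.

>>> play_rows(plan=[{"x": 0.0537, "y": 0.0095, "z": -0.0594, "ax": 0, "ay": 0, "az": 0}, {"x": 0.0537, "y": 0.0095, "z": -0.0594, "ax": 0, "ay": 0, "az": 0}, {"x": 0.0537, "y": 0.0095, "z": -0.0594, "ax": 0, "ay": 0, "az": 0}, {"x": 0.0537, "y": 0.0095, "z": -0.0594, "ax": 0, "ay": 0, "az": 0}, {"x": 0.0537, "y": 0.0095, "z": -0.0594, "ax": 0, "ay": 0, "az": 0}, {"x": 0, "y": 0, "z": 0, "ax": 0, "ay": 0, "az": 0}, {"x": 0, "y": 0, "z": 0, "ax": 0, "ay": 0, "az": 0}])

```text
time_s: 5.23
ee_pos: [0.5728, -0.0404, 0.058]
orientation: [-0.081, 0.92, 0.036, 0.382]
contact_force: [0.4, 0.1, -0.1]
grip_width: 0.696
gripper_force: 0.0
```

>>> play_rows(plan=[{"x": 0, "y": 0, "z": 0, "ax": 0, "ay": 0, "az": 0}, {"x": 0, "y": 0, "z": 0, "ax": 0, "ay": 0, "az": 0}, {"x": 0, "y": 0, "z": 0, "ax": 0, "ay": 0, "az": 0}, {"x": 0, "y": 0, "z": 0, "ax": 0, "ay": 0, "az": 0}, {"x": 0, "y": 0, "z": 0, "ax": 0, "ay": 0, "az": 0}, {"x": 0, "y": 0, "z": 0, "ax": 0, "ay": 0, "az": 0}, {"x": 0, "y": 0, "z": 0, "ax": 0, "ay": 0, "az": 0}, {"x": 0, "y": 0, "z": 0, "ax": 0, "ay": 0, "az": 0}, {"x": 0, "y": 0, "z": 0, "ax": 0, "ay": 0, "az": 0}, {"x": 0, "y": 0, "z": 0, "ax": 0, "ay": 0, "az": 0}], claw=-1, squeeze=28)

```text
time_s: 6.07
ee_pos: [0.5724, -0.0407, 0.0581]
orientation: [-0.08, 0.92, 0.035, 0.383]
contact_force: [-2.3, 1.3, 7.1]
grip_width: 0.34
gripper_force: 28.9
```

Run:
```python
from h import *
s,R=st()
```

```text
t 6.07 j [-0.392, -0.221, 2.339, 0.92, 0.503, -2.847] p [0.5724, -0.0407, 0.0581] q [-0.0802, 0.9198, 0.0351, 0.3825]
toolz [ 0.698  0.126 -0.705] tooly [-0.174  0.985  0.003] w 0.34 gf 28.896233439445496 F [-2.3  1.3  7.1]
```

>>> play_rows(plan=[{"x": 0, "y": 0, "z": 0.04, "ax": 0, "ay": 0, "az": 0}, {"x": 0, "y": 0, "z": 0.12, "ax": 0, "ay": 0, "az": 0}, {"x": 0, "y": 0, "z": 0.14, "ax": 0, "ay": 0, "az": 0}, {"x": 0, "y": 0, "z": 0.14, "ax": 0, "ay": 0, "az": 0}, {"x": 0, "y": 0, "z": 0.12, "ax": 0, "ay": 0, "az": 0}, {"x": 0, "y": -0.05, "z": 0, "ax": -0.00625, "ay": 0.0345, "az": 0}, {"x": 0, "y": -0.05, "z": 0, "ax": -0.00625, "ay": 0.0345, "az": 0}, {"x": 0, "y": -0.05, "z": 0, "ax": -0.00625, "ay": 0.0345, "az": 0}, {"x": 0, "y": -0.05, "z": 0, "ax": -0.00625, "ay": 0.0345, "az": 0}, {"x": 0, "y": -0.05, "z": 0, "ax": -0.00625, "ay": 0.0345, "az": 0}, {"x": 0, "y": -0.05, "z": 0, "ax": -0.00625, "ay": 0.0345, "az": 0}, {"x": 0, "y": 0, "z": 0, "ax": 0, "ay": 0, "az": 0}])

```text
time_s: 7.07
ee_pos: [0.5729, -0.1169, 0.1957]
orientation: [-0.086, 0.994, 0.005, 0.06]
contact_force: [0.1, -0.4, -1.8]
grip_width: 0.344
gripper_force: 28.4
```

Run:
```python
from h import *
s,R=st()
```

```text
t 7.07 j [-0.358, -0.092, 1.819, 0.063, 1.31, -2.115] p [0.5729, -0.1169, 0.1957] q [-0.086, 0.9944, 0.0053, 0.0603]
toolz [ 0.119  0.021 -0.993] tooly [-0.172  0.985  0.   ] w 0.344 gf 28.42557281255722 F [ 0.1 -0.4 -1.8]
```

>>> play_rows(plan=[{"x": 0, "y": -0.0337, "z": 0, "ax": -0.00646, "ay": 0.0355, "az": 0}, {"x": 0, "y": -0.0337, "z": 0, "ax": -0.00646, "ay": 0.0355, "az": 0}, {"x": 0, "y": -0.0337, "z": 0, "ax": -0.00646, "ay": 0.0355, "az": 0}, {"x": 0, "y": -0.0337, "z": 0, "ax": -0.00646, "ay": 0.0355, "az": 0}, {"x": 0, "y": -0.0337, "z": 0, "ax": -0.00646, "ay": 0.0355, "az": 0}, {"x": 0, "y": -0.0337, "z": 0, "ax": -0.00646, "ay": 0.0355, "az": 0}, {"x": 0, "y": -0.0337, "z": 0, "ax": -0.00646, "ay": 0.0355, "az": 0}, {"x": 0, "y": -0.0337, "z": 0, "ax": -0.00646, "ay": 0.0355, "az": 0}, {"x": 0, "y": 0, "z": 0, "ax": 0, "ay": 0, "az": 0}, {"x": 0, "y": 0, "z": 0, "ax": 0, "ay": 0, "az": 0}])

```text
time_s: 7.9
ee_pos: [0.5702, -0.1821, 0.1927]
orientation: [-0.08, 0.921, -0.034, -0.381]
contact_force: [-0.1, 0.4, -1.9]
grip_width: 0.341
gripper_force: 28.5
```

Run:
```python
from h import *
s,R=st()
R0=Ro.from_quat([-.0802,.9198,.0351,.3825]).as_matrix(); p0=np.array([.5724,-.0407,.0581])
gm=R0.T@(np.array([.5557,-.042,.060])-p0); ga=R0.T@np.array([0,0,1.])
print('mid now',s['ee_pos']+R@gm,'axis',R@ga,'want',[.984,.179,0])
print('shift share',(np.array([.5838,-.1831,.050])-(s['ee_pos']+R@gm))/.25)
c=vision.get_image('side'); W=cloud(c); cv2.imwrite('pics/s3.png',cv2.resize(c['img'][110:260,230:450],(800,545)))
c=vision.get_image('wrist'); cv2.imwrite('pics/w3.png',c['img'])
```

```text
t 7.9 j [-0.286, 0.488, 1.299, -0.364, 2.055, -2.084] p [0.5702, -0.1821, 0.1927] q [-0.0804, 0.9206, -0.034, -0.3805]
toolz [-0.695 -0.124 -0.708] tooly [-0.174  0.985 -0.001] w 0.341 gf 28.4665310382843 F [-0.1  0.4 -1.9]
mid now [ 0.57178693 -0.18011932  0.20938822] axis [ 0.98419309  0.17709047 -0.00171173] want [0.984, 0.179, 0]
shift share [ 0.04805229 -0.0119227  -0.63755288]
```

View pics/s3.png

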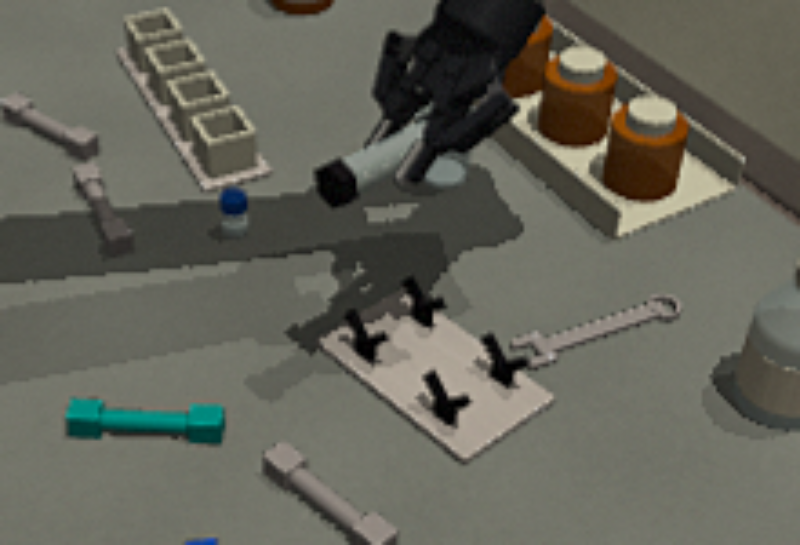

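The side view shows the glass held horizontally above the cradle, black cap at (337,183) in the crop. Now I'll descend to about 25 mm above the seat.

>>> play_rows(plan=[{"x": 0.0096, "y": -0.0024, "z": -0.107, "ax": 0, "ay": 0, "az": 0}, {"x": 0.0096, "y": -0.0024, "z": -0.107, "ax": 0, "ay": 0, "az": 0}, {"x": 0.0096, "y": -0.0024, "z": -0.107, "ax": 0, "ay": 0, "az": 0}, {"x": 0.0096, "y": -0.0024, "z": -0.107, "ax": 0, "ay": 0, "az": 0}, {"x": 0.0096, "y": -0.0024, "z": -0.107, "ax": 0, "ay": 0, "az": 0}, {"x": 0, "y": 0, "z": 0, "ax": 0, "ay": 0, "az": 0}, {"x": 0, "y": 0, "z": 0, "ax": 0, "ay": 0, "az": 0}])

```text
time_s: 8.58
ee_pos: [0.5821, -0.1852, 0.0625]
orientation: [-0.08, 0.921, -0.035, -0.38]
contact_force: [0.5, -0.4, -1.1]
grip_width: 0.341
gripper_force: 28.4
```

```bash
cat > g.py <<'E'
from h import *
s,R=st()
R0=Ro.from_quat([-.0802,.9198,.0351,.3825]).as_matrix(); p0=np.array([.5724,-.0407,.0581])
gm=R0.T@(np.array([.5557,-.042,.060])-p0); ga=R0.T@np.array([0,0,1.])
print('mid now',s['ee_pos']+R@gm,'axis',R@ga)
print('shift share',(np.array([.5838,-.1831,.050])-(s['ee_pos']+R@gm))/.25)
for n in ['side','scene','wrist']:
    c=vision.get_image(n); W=cloud(c)
    for t in ['glass0_mid']:
        for d in vision.place_of(t,n)[:2]: print(n,t,round(d['p'],2),toW(c,d['at']).round(3))
    for d in vision.cut_out('glass0',n)[:1]:
        P=W[d['region']]; P=P[np.isfinite(P[:,0])]
        e=np.array([.984,.179]); q=np.array([-.179,.984]); a=(P[:,:2]-[.5838,-.1831])
        print(n,round(d['p'],2),'len',np.percentile(a@e,[1,99]).round(4),'lat',np.percentile(a@q,[2,98]).round(4),'z',np.percentile(P[:,2],[2,98]).round(4))
    cv2.imwrite(f'pics/{n}4.png',c['img'])
E
python3 g.py
```

```text
t 8.58 j [-0.285, 0.648, 1.307, -0.339, 1.896, -2.018] p [0.5821, -0.1852, 0.0625] q [-0.0799, 0.9208, -0.0349, -0.3801]
toolz [-0.694 -0.125 -0.709] tooly [-0.174  0.985 -0.004] w 0.341 gf 28.390954434871674 F [ 0.5 -0.4 -1.1]
mid now [ 0.58364179 -0.18318948  0.07919397] axis [ 0.98424809  0.17678985 -0.00101997]
shift share [ 0.00063283  0.00035791 -0.11677589]
side 0.66 len [-0.0615  0.0503] lat [-0.016   0.0889] z [0.0025 0.0977]
scene 0.71 len [-0.0554  0.0553] lat [-0.1471  0.019 ] z [0.0005 0.0443]
wrist 0.77 len [-0.0572  0.0432] lat [-0.017   0.0125] z [0.0835 0.0976]
```

>>> play_rows(plan=[{"x": 0, "y": 0, "z": -0.035, "ax": 0, "ay": 0, "az": 0}, {"x": 0, "y": 0, "z": -0.035, "ax": 0, "ay": 0, "az": 0}, {"x": 0, "y": 0, "z": -0.023, "ax": 0, "ay": 0, "az": 0}, {"x": 0, "y": 0, "z": -0.015, "ax": 0, "ay": 0, "az": 0}, {"x": 0, "y": 0, "z": -0.008, "ax": 0, "ay": 0, "az": 0}, {"x": 0, "y": 0, "z": 0, "ax": 0, "ay": 0, "az": 0}, {"x": 0, "y": 0, "z": 0, "ax": 0, "ay": 0, "az": 0}])

```text
time_s: 9.62
ee_pos: [0.5819, -0.1846, 0.0354]
orientation: [-0.079, 0.92, -0.034, -0.383]
contact_force: [-6.6, 4.2, 12.1]
grip_width: 0.342
gripper_force: 28.3
```

```bash
python3 g.py
```

```text
t 9.62 j [-0.284, 0.686, 1.304, -0.336, 1.87, -2.005] p [0.5819, -0.1846, 0.0354] q [-0.0791, 0.9196, -0.0345, -0.3832]
toolz [-0.699 -0.124 -0.704] tooly [-0.172  0.985 -0.003] w 0.342 gf 28.34879994392395 F [-6.6  4.2 12.1]
mid now [ 0.58362296 -0.18261459  0.05206531] axis [ 0.9845269   0.17507474 -0.00745824]
shift share [ 0.00070814 -0.00194163 -0.00826126]
side glass0_mid 0.45 [0.573 0.142 0.009]
side 0.74 len [-0.0615  0.0783] lat [-0.0159  0.0663] z [0.001  0.0694]
scene 0.61 len [0.049 0.152] lat [0.3518 0.556 ] z [0.0001 0.0536]
wrist 0.58 len [-0.059   0.0416] lat [-0.0157  0.0137] z [0.0544 0.0688]
```

View pics/wrist4.png

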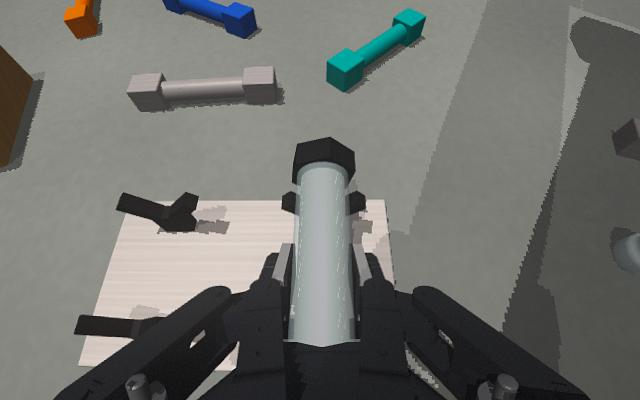

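The near cap hangs just outside its support at (324,160), and the tube sits between the V arms at (290,200) and (357,200). Contact force is 12 N, so it is seated; I'll release.

>>> play_rows(plan=[{"x": 0, "y": 0, "z": 0, "ax": 0, "ay": 0, "az": 0}, {"x": 0, "y": 0, "z": 0, "ax": 0, "ay": 0, "az": 0}, {"x": 0, "y": 0, "z": 0, "ax": 0, "ay": 0, "az": 0}, {"x": 0, "y": 0, "z": 0, "ax": 0, "ay": 0, "az": 0}, {"x": 0, "y": 0, "z": 0, "ax": 0, "ay": 0, "az": 0}], claw=0.15)

```text
time_s: 10.48
ee_pos: [0.5828, -0.1856, 0.0322]
orientation: [-0.08, 0.921, -0.035, -0.38]
contact_force: [-0.0, 0.1, -0.1]
grip_width: 0.573
gripper_force: 0.0
```

>>> play_rows(plan=[{"x": 0.035, "y": 0.006, "z": 0.036, "ax": 0, "ay": 0, "az": 0}, {"x": 0.07, "y": 0.0127, "z": 0.0715, "ax": 0, "ay": 0, "az": 0}, {"x": 0.07, "y": 0.0127, "z": 0.0715, "ax": 0, "ay": 0, "az": 0}, {"x": 0.07, "y": 0.0127, "z": 0.0715, "ax": 0, "ay": 0, "az": 0}, {"x": 0.07, "y": 0.0127, "z": 0.0715, "ax": 0, "ay": 0, "az": 0}, {"x": 0, "y": 0, "z": 0.15, "ax": 0, "ay": 0, "az": 0}, {"x": 0, "y": 0, "z": 0.15, "ax": 0, "ay": 0, "az": 0}, {"x": 0, "y": 0, "z": 0, "ax": 0, "ay": 0, "az": 0}])

```text
time_s: 11.15
ee_pos: [0.6649, -0.1721, 0.1975]
orientation: [-0.079, 0.923, -0.038, -0.375]
contact_force: [-0.1, -0.1, 2.3]
grip_width: 0.574
gripper_force: 0.0
```

```bash
python3 g.py | grep -v shift
python3 - <<'E'
from h import *
for n in ['wrist','scene','side']:
    c=vision.get_image(n); W=cloud(c)
    m=(np.abs(W[...,0]-.584)<.09)&(np.abs(W[...,1]+.183)<.045)&(W[...,2]>.053)&(W[...,2]<.08)
    print(n,m.sum(),cv2.minAreaRect(W[m][:,:2].astype(np.float32)),W[m][:,2].max())
    for o in cols(n,c,W):
        if o[1]=='gray': print(o)
E
```

```text
t 11.15 j [-0.243, 0.687, 1.006, -0.352, 2.143, -2.068] p [0.6649, -0.1721, 0.1975] q [-0.0787, 0.9231, -0.0377, -0.3746]
toolz [-0.686 -0.128 -0.716] tooly [-0.173  0.985 -0.011] w 0.574 gf 0.0 F [-0.1 -0.1  2.3]
mid now [ 0.66627008 -0.16998515  0.21412145] axis [0.98419993 0.17676244 0.01027345]
side 0.81 len [-0.0611  0.0591] lat [-0.0153  0.0134] z [0.0396 0.0696]
scene glass0_mid 0.33 [ 0.583 -0.183  0.049]
wrist 0.85 len [-0.058   0.0599] lat [-0.0159  0.0162] z [0.0439 0.0687]
wrist 2981 ((0.5837377905845642, -0.1822476089000702), (0.11988957226276398, 0.03656895458698273), 10.469128608703613) 0.07063089404969192
(0.92, 'gray', 1379, 0.438, -0.319, 0.13, 0.025, 'yaw', np.float64(-1.326))
(0.67, 'gray', 1625, 0.435, 0.118, 0.129, 0.026, 'yaw', np.float64(1.434))
scene 209 ((0.5873125195503235, -0.18902768194675446), (0.12096172571182251, 0.03327670320868492), 11.423134803771973) 0.07195815415182406
(0.58, 'gray', 177, 0.438, -0.324, 0.129, 0.028, 'yaw', np.float64(-1.321))
side 296 ((0.5834064483642578, -0.18250222504138947), (0.12320059537887573, 0.03605993837118149), 9.124147415161133) 0.0715312069713763
(0.68, 'gray', 354, 0.435, -0.317, 0.133, 0.026, 'yaw', np.float64(-1.348))
(0.66, 'gray', 143, 0.44, 0.282, 0.13, 0.027, 'yaw', np.float64(-1.21))
(0.51, 'gray', 141, 0.431, 0.12, 0.129, 0.022, 'yaw', np.float64(1.46))
```

View pics/wrist4.png

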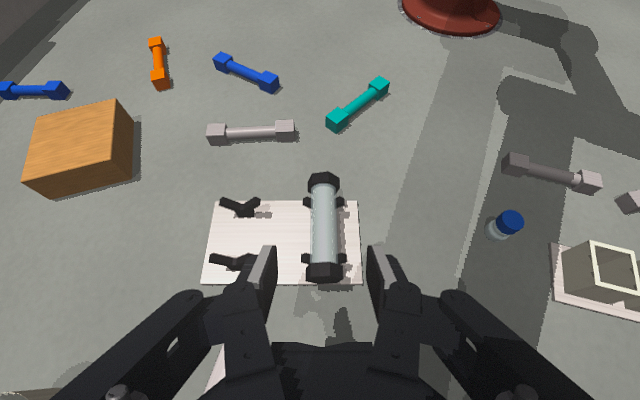

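The glass lies in its trough (wrist px (323,228)). Measured midpoint is (0.5837, -0.182), yaw 10.5°, so it is seated. Next I'll fit the arm's kinematics from the logged poses to plan the tilted grasps on the steel columns.

```bash
cat > kin.py <<'E'
import numpy as np
from scipy.spatial.transform import Rotation as Ro
from scipy.optimize import least_squares
D=[([-.119,.0527,1.6129,0,1.476,-.119],[.625,0,.2313],[.7071,.7071,0,0]),
([-.1349,-.1509,1.7108,0,1.5816,-1.5923],[.5518,0,.291],[.0567,.9984,0,0]),
([-.551,-.897,2.345,.55,1.123,-2.387],[.4742,-.05,.2853],[-.0784,.9213,.0365,.3792]),
([-.506,-.617,2.465,.697,.774,-2.631],[.5035,-.0511,.128],[-.0802,.9215,.0374,.3781]),
([-.392,-.221,2.339,.92,.503,-2.847],[.5724,-.0407,.0581],[-.0802,.9198,.0351,.3825]),
([-.358,-.092,1.819,.063,1.31,-2.115],[.5729,-.1169,.1957],[-.086,.9944,.0053,.0603]),
([-.286,.488,1.299,-.364,2.055,-2.084],[.5702,-.1821,.1927],[-.0804,.9206,-.034,-.3805]),
([-.285,.648,1.307,-.339,1.896,-2.018],[.5821,-.1852,.0625],[-.0799,.9208,-.0349,-.3801]),
([-.243,.687,1.006,-.352,2.143,-2.068],[.6649,-.1721,.1975],[-.0787,.9231,-.0377,-.3746])]
Z=lambda a:Ro.from_euler('z',a).as_matrix(); Y=lambda a:Ro.from_euler('y',a).as_matrix()
S3=1
def fk(q,k):
    a0,b0,z0,L1,a2,L2,bw,aw,L6=k
    A=Z(q[0]); B=A@Y(q[1]); C=B@Y(q[2]); E=C@Z(S3*q[3]); F=E@Y(q[4])
    p=A@[a0,b0,z0]+B@[0,0,L1]+C@[a2,0,L2]+F@[aw,bw,L6]
    return p,F@Z(q[5])@Z(np.pi/2)
def fit():
    f=lambda k:np.r_[np.concatenate([fk(q,k)[0]-p for q,p,_ in D]),1e-4*np.array(k)]
    return least_squares(f,[0,0,.3,.4,0,.4,.07,0,.3])
r=fit(); K=r.x
LO=np.array([-3.01,-1.01,.06,-1.02,.09,-3.14]);HI=np.array([3.01,2.22,2.58,4.17,2.62,3.14])
def ik(p,R,seeds,tol=3e-3):
    best=None
    for s in seeds:
        f=lambda q:(lambda P,M:np.r_[(P-p)*3,Ro.from_matrix(M.T@R).as_rotvec()])(*fk(q,K))
        o=least_squares(f,np.clip(s,LO+.01,HI-.01),bounds=(LO,HI),max_nfev=60)
        if best is None or o.cost<best[1]: best=(o.x,o.cost)
        if best[1]<1e-8: break
    return best
if __name__=='__main__':
    for S3 in (1,-1):
        r=fit(); print(S3,r.x.round(4),np.abs(r.fun[:-9]).max(), max(np.linalg.norm(Ro.from_matrix(fk(q,r.x)[1].T@Ro.from_quat(o).as_matrix()).as_rotvec()) for q,_,o in D))
E
python3 kin.py
```

```text
1 [ 5.000e-04  7.450e-02  2.372e-01  4.261e-01  9.480e-02  6.088e-01
 -3.000e-04 -5.000e-04  2.794e-01] 0.0003311528819594789 0.0012452922747717735
-1 [ 0.2296  0.1886 -0.0062 -0.0658 -0.1263  0.3793 -0.1082  0.0718 -0.2185] 0.07541735775100422 1.8404045679124368
```

```bash
cat > plan.py <<'E'
from kin import *
import sys
P={i:np.array([.5907+.1045*o,.2487+.9945*o,.006]) for i,o in enumerate([-.111,-.037,.037,.111])}
COL={'C1':(.437,-.3185,-1.330),'C2':(.434,.119,1.446),'C3':(.440,.282,-1.206)}
def frame(t,y): y=y/np.linalg.norm(y); return np.c_[np.cross(y,t),y,t]
def poses(col,end,phi,flip,psi,pk):
    x,y,a=COL[col]; e=end*np.array([np.cos(a),np.sin(a),0]); h=-e; up=np.array([0,0,1.])
    zg=2+17*np.cos(phi)+11*np.sin(phi); G=np.array([x,y,0])+e*.050+up*zg/1000
    t=np.sin(phi)*h-np.cos(phi)*up; n=np.cross(up,h); R0=frame(t,flip*n); p0=G+.021*t
    c0=R0.T@(np.array([x,y,.012])-p0)       # column middle in tool
    R1=Z(psi)@Ro.from_rotvec(n*np.pi/2).as_matrix()@R0
    mid=P[pk]+[0,0,.065+.003]; p1=mid-R1@c0
    return p0,R0,p1,R1
def track(q,wps,n=8):
    m=9; p,R=fk(q,K); qs=[q]
    for (p2,R2) in wps:
        rv=Ro.from_matrix(R2@R.T).as_rotvec()
        for s in np.linspace(0,1,n+1)[1:]:
            qn,c=ik(p+(p2-p)*s,Ro.from_rotvec(rv*s).as_matrix()@R,[q])
            if c>1e-6: return -1,qs
            if np.abs(qn-q).max()>1.2: return -2,qs
            q=qn; m=min(m,(q-LO).min(),(HI-q).min())
        qs.append(q); p,R=p2,R2
    return m,qs
def wl(p0,R0,p1,R1):
    u=np.array([0,0,1.]); b=p0-.07*R0[:,2]
    pre=b.copy(); pre[2]=.26
    hi=p1.copy(); hi[2]+=.11
    return [(pre,R0),(b,R0),(p0,R0),(p0+.20*u,R0),(hi,R1),(p1,R1)]
if __name__=='__main__':
    q0=np.array(eval(sys.argv[1])); out=[]
    for col in sys.argv[2].split(','):
      pk=int(sys.argv[3]); out=[]
      for end in (1,-1):
       for phi in (np.radians(45),):
        for flip in (1,-1):
          for psi in np.radians(np.arange(-180,180,30)):
            w=wl(*poses(col,end,phi,flip,psi,pk)); m,qs=track(q0,w[:3],4)
            if m<0: break
            m,qs=track(q0,w,5); 
            if m>0: out.append((round(m,2),col,end,flip,round(np.degrees(psi)),round(np.degrees(np.linalg.norm(Ro.from_matrix(w[5][1]@w[0][1].T).as_rotvec()))),qs[-1].round(2).tolist()))
      for o in sorted(out,key=lambda o:-o[0])[:6]: print(o)
E
time timeout 500 python3 plan.py "[-.243,.687,1.006,-.352,2.143,-2.068]" C1,C2,C3 0
```

```text
(np.float64(0.4), 'C1', 1, -1, -180, 180, [-0.2, 0.26, 1.75, 0.7, 1.55, 2.54])
(np.float64(0.4), 'C1', 1, -1, -150, 159, [-0.11, 0.43, 1.52, 0.49, 1.81, 2.23])
(np.float64(0.4), 'C1', 1, -1, -120, 139, [0.01, 0.55, 1.36, 0.23, 1.98, 1.88])
(np.float64(0.4), 'C1', 1, -1, -90, 120, [0.14, 0.59, 1.31, -0.08, 2.03, 1.47])
(np.float64(0.4), 'C1', 1, -1, -60, 104, [0.26, 0.55, 1.37, -0.37, 1.92, 1.07])
(np.float64(0.4), 'C1', 1, -1, -30, 94, [0.37, 0.43, 1.53, -0.6, 1.7, 0.73])
(np.float64(0.4), 'C2', 1, 1, -30, 94, [-0.19, -0.11, 2.14, 0.91, 0.94, -0.04])
(np.float64(0.4), 'C2', 1, 1, 0, 90, [-0.23, 0.11, 1.92, 0.81, 1.32, -0.4])
(np.float64(0.4), 'C2', 1, 1, 30, 94, [-0.17, 0.32, 1.67, 0.64, 1.63, -0.69])
(np.float64(0.4), 'C2', 1, 1, 60, 104, [-0.07, 0.48, 1.47, 0.42, 1.87, -1.01])
(np.float64(0.4), 'C2', 1, 1, 90, 120, [0.05, 0.57, 1.33, 0.14, 2.01, -1.39])
(np.float64(0.4), 'C2', 1, 1, 120, 139, [0.18, 0.59, 1.31, -0.17, 2.01, -1.8])
(np.float64(0.43), 'C3', 1, -1, -180, 180, [-0.18, 0.3, 1.69, 0.65, 1.61, 2.47])
(np.float64(0.43), 'C3', 1, -1, -150, 159, [-0.08, 0.47, 1.48, 0.43, 1.86, 2.15])
(np.float64(0.43), 'C3', 1, -1, -120, 139, [0.04, 0.57, 1.34, 0.16, 2.01, 1.78])
(np.float64(0.43), 'C3', 1, -1, -90, 120, [0.17, 0.59, 1.31, -0.15, 2.02, 1.37])
(np.float64(0.43), 'C3', 1, -1, -60, 104, [0.29, 0.53, 1.4, -0.43, 1.88, 0.98])
(np.float64(0.36), 'C3', 1, -1, -30, 94, [0.39, 0.39, 1.58, -0.65, 1.63, 0.66])
real	0m15.645s
user	0m15.757s
sys	0m0.130s
```

```bash
cat > go.py <<'E'
# go.py col end flip psi pocket stage
from h import *; import plan
from plan import *
def seg(name,p,R,p2,R2,fr=.035,fs=.14):
    d=(np.asarray(p2)-p)/.25; r=Ro.from_matrix(R2@R.T).as_rotvec()/np.pi
    n=max(1,int(np.ceil(max(np.linalg.norm(r)/fr,np.linalg.norm(d)/fs))))
    print(name,'n',n,'xyz',(d/n).round(4).tolist(),'a',(r/n).round(4).tolist(),'->',np.round(p2,4).tolist())
def chain(*a,stages=None,q=None):
    s=status.get_state(); p,R=s['ee_pos'],Ro.from_quat(s['orientation']).as_matrix()
    w=wl(*poses(*a)); nm=['pre','back','grasp','lift','hi','in']
    m,qs=track(s['joints'],[w[i] for i in stages]); print('margin',round(m,2),[x.round(2).tolist() for x in qs])
    for i in stages: seg(nm[i],p,R,*w[i]); p,R=w[i]
E
python3 - <<'E'
from go import *
st(); chain('C1',1,np.radians(45),-1,np.radians(-90),0,stages=[0,1,2,3,4,5])
E
```

```text
t 11.9 j [-0.244, 0.694, 1.016, -0.351, 2.14, -2.068] p [0.6618, -0.1713, 0.1882] q [-0.0799, 0.9208, -0.0352, -0.38]
toolz [-0.694 -0.126 -0.709] tooly [-0.174  0.985 -0.004] w 0.579 gf 0.0 F [ 0.6 -0.2  0.6]
margin 0.4 [[-0.24, 0.69, 1.02, -0.35, 2.14, -2.07], [-0.96, 0.44, 1.25, 0.32, 2.18, -1.12], [-0.96, 0.63, 1.34, 0.27, 1.9, -1.21], [-0.94, 0.61, 1.47, 0.28, 1.8, -1.22], [-0.94, 0.38, 1.42, 0.31, 2.07, -1.13], [0.14, 0.49, 1.25, -0.09, 2.18, 1.45], [0.14, 0.59, 1.31, -0.08, 2.03, 1.47]]
pre n 14 xyz [-0.0585, -0.0655, 0.0205] a [0.0001, -0.0, -0.0342] -> [0.4572, -0.4007, 0.26]
back n 6 xyz [0.0, 0.0, -0.1357] a [0.0, 0.0, 0.0] -> [0.4572, -0.4007, 0.0564]
grasp n 2 xyz [-0.0236, 0.0961, -0.099] a [0.0, 0.0, 0.0] -> [0.4454, -0.3526, 0.0069]
lift n 6 xyz [0.0, 0.0, 0.1333] a [0.0, 0.0, 0.0] -> [0.4454, -0.3526, 0.2069]
hi n 20 xyz [0.0258, 0.0979, 0.0024] a [-0.0233, 0.0141, -0.0192] -> [0.5742, 0.1371, 0.2192]
in n 4 xyz [0.0, 0.0, -0.11] a [0.0, 0.0, 0.0] -> [0.5742, 0.1371, 0.1092]
```

>>> play_rows(plan=[{"x": 0, "y": 0, "z": 0.12, "ax": 0, "ay": 0, "az": 0}, {"x": 0, "y": 0, "z": 0.12, "ax": 0, "ay": 0, "az": 0}, {"x": -0.0585, "y": -0.0655, "z": 0, "ax": 0, "ay": 0, "az": -0.0342}, {"x": -0.0585, "y": -0.0655, "z": 0, "ax": 0, "ay": 0, "az": -0.0342}, {"x": -0.0585, "y": -0.0655, "z": 0, "ax": 0, "ay": 0, "az": -0.0342}, {"x": -0.0585, "y": -0.0655, "z": 0, "ax": 0, "ay": 0, "az": -0.0342}, {"x": -0.0585, "y": -0.0655, "z": 0, "ax": 0, "ay": 0, "az": -0.0342}, {"x": -0.0585, "y": -0.0655, "z": 0, "ax": 0, "ay": 0, "az": -0.0342}, {"x": -0.0585, "y": -0.0655, "z": 0, "ax": 0, "ay": 0, "az": -0.0342}, {"x": -0.0585, "y": -0.0655, "z": 0, "ax": 0, "ay": 0, "az": -0.0342}, {"x": -0.0585, "y": -0.0655, "z": 0, "ax": 0, "ay": 0, "az": -0.0342}, {"x": -0.0585, "y": -0.0655, "z": 0, "ax": 0, "ay": 0, "az": -0.0342}])

```text
time_s: 12.9
ee_pos: [0.5148, -0.336, 0.2484]
orientation: [0.405, 0.831, 0.165, -0.344]
contact_force: [1.2, -0.7, -0.4]
grip_width: 0.577
gripper_force: 0.0
```

>>> play_rows(plan=[{"x": -0.0585, "y": -0.0655, "z": 0, "ax": 0, "ay": 0, "az": -0.0342}, {"x": -0.0585, "y": -0.0655, "z": 0, "ax": 0, "ay": 0, "az": -0.0342}, {"x": -0.0585, "y": -0.0655, "z": 0, "ax": 0, "ay": 0, "az": -0.0342}, {"x": -0.0585, "y": -0.0655, "z": 0, "ax": 0, "ay": 0, "az": -0.0342}, {"x": 0, "y": 0, "z": -0.12, "ax": 0, "ay": 0, "az": 0}, {"x": 0, "y": 0, "z": -0.12, "ax": 0, "ay": 0, "az": 0}, {"x": 0, "y": 0, "z": 0, "ax": 0, "ay": 0, "az": 0}])

```text
time_s: 13.48
ee_pos: [0.4546, -0.3992, 0.1824]
orientation: [0.571, 0.725, 0.235, -0.305]
contact_force: [0.0, 1.2, -2.4]
grip_width: 0.575
gripper_force: 0.0
```

```bash
sed -i 's/zg=2+17\*/zg=2.5+19*/' plan.py
python3 - <<'E'
from go import *
st(); c=vision.get_image('wrist'); W=cloud(c); cv2.imwrite('pics/w5.png',c['img'])
for o in cols('wrist',c,W):
    if o[1]=='gray': print(o)
chain('C1',1,np.radians(45),-1,np.radians(-90),0,stages=[1,2,3,4,5])
E
```

```text
t 13.48 j [-0.962, 0.494, 1.31, 0.291, 2.076, -1.155] p [0.4546, -0.3992, 0.1824] q [0.5712, 0.7247, 0.235, -0.3055]
toolz [-0.174  0.69  -0.703] tooly [ 0.971  0.237 -0.008] w 0.575 gf 0.0 F [ 0.   1.2 -2.4]
(0.95, 'gray', 588, 0.433, 0.119, 0.131, 0.025, 'yaw', np.float64(1.448))
(0.85, 'gray', 1801, 0.437, -0.319, 0.13, 0.024, 'yaw', np.float64(-1.332))
(0.53, 'gray', 138, 0.462, 0.213, 0.06, 0.03, 'yaw', np.float64(-1.463))
margin 0.44 [[-0.96, 0.49, 1.3, 0.29, 2.08, -1.15], [-0.96, 0.63, 1.34, 0.27, 1.91, -1.21], [-0.94, 0.61, 1.47, 0.28, 1.8, -1.22], [-0.94, 0.38, 1.42, 0.31, 2.07, -1.13], [0.14, 0.49, 1.25, -0.09, 2.18, 1.45], [0.14, 0.59, 1.3, -0.08, 2.03, 1.47]]
back n 4 xyz [0.0007, -0.0009, -0.1291] a [0.0, -0.0004, -0.0001] -> [0.4572, -0.4007, 0.0584]
grasp n 2 xyz [-0.0236, 0.0961, -0.099] a [0.0, 0.0, 0.0] -> [0.4454, -0.3526, 0.0089]
lift n 6 xyz [0.0, 0.0, 0.1333] a [0.0, 0.0, 0.0] -> [0.4454, -0.3526, 0.2089]
hi n 20 xyz [0.0261, 0.098, 0.0021] a [-0.0233, 0.0141, -0.0192] -> [0.5761, 0.1376, 0.2192]
in n 4 xyz [0.0, 0.0, -0.11] a [0.0, 0.0, 0.0] -> [0.5761, 0.1376, 0.1092]
```

>>> play_rows(plan=[{"x": 0.0026, "y": -0.0015, "z": -0.124, "ax": 0, "ay": 0, "az": 0}, {"x": 0.0026, "y": -0.0015, "z": -0.124, "ax": 0, "ay": 0, "az": 0}, {"x": 0.0026, "y": -0.0015, "z": -0.124, "ax": 0, "ay": 0, "az": 0}, {"x": 0.0026, "y": -0.0015, "z": -0.124, "ax": 0, "ay": 0, "az": 0}, {"x": -0.0118, "y": 0.048, "z": -0.0495, "ax": 0, "ay": 0, "az": 0}, {"x": -0.0118, "y": 0.048, "z": -0.0495, "ax": 0, "ay": 0, "az": 0}, {"x": -0.0118, "y": 0.048, "z": -0.0495, "ax": 0, "ay": 0, "az": 0}, {"x": -0.0118, "y": 0.048, "z": -0.0495, "ax": 0, "ay": 0, "az": 0}, {"x": 0, "y": 0, "z": 0, "ax": 0, "ay": 0, "az": 0}, {"x": 0, "y": 0, "z": 0, "ax": 0, "ay": 0, "az": 0}])

```text
time_s: 14.42
ee_pos: [0.4487, -0.3542, 0.0162]
orientation: [0.57, 0.728, 0.234, -0.301]
contact_force: [-0.3, -0.6, 0.7]
grip_width: 0.576
gripper_force: 0.0
```

>>> play_rows(plan=[{"x": 0, "y": 0, "z": 0, "ax": 0, "ay": 0, "az": 0}, {"x": 0, "y": 0, "z": 0, "ax": 0, "ay": 0, "az": 0}, {"x": 0, "y": 0, "z": 0, "ax": 0, "ay": 0, "az": 0}, {"x": 0, "y": 0, "z": 0, "ax": 0, "ay": 0, "az": 0}, {"x": 0, "y": 0, "z": 0, "ax": 0, "ay": 0, "az": 0}, {"x": 0, "y": 0, "z": 0, "ax": 0, "ay": 0, "az": 0}, {"x": 0, "y": 0, "z": 0, "ax": 0, "ay": 0, "az": 0}], claw=-1, squeeze=70)

```text
time_s: 15.0
ee_pos: [0.4489, -0.3561, 0.0169]
orientation: [0.571, 0.728, 0.234, -0.3]
contact_force: [1.3, -2.5, 5.2]
grip_width: 0.257
gripper_force: 70.0
```

Run:
```python
from go import *
s,R=st(); x,y,a=COL['C1']
np.savez('g.npz',c=R.T@(np.array([x,y,.012])-s['ee_pos']),a=R.T@np.array([np.cos(a),np.sin(a),0]))
```

```text
t 15.0 j [-0.935, 0.605, 1.459, 0.281, 1.808, -1.213] p [0.4489, -0.3561, 0.0169] q [0.5711, 0.7276, 0.2337, -0.2997]
toolz [-0.169  0.682 -0.711] tooly [ 0.971  0.238 -0.002] w 0.257 gf 70.04558584769256 F [ 1.3 -2.5  5.2]
```

>>> play_rows(plan=[{"x": 0, "y": 0, "z": 0.04, "ax": 0, "ay": 0, "az": 0}, {"x": 0, "y": 0, "z": 0.1, "ax": 0, "ay": 0, "az": 0}, {"x": 0, "y": 0, "z": 0.13, "ax": 0, "ay": 0, "az": 0}, {"x": 0, "y": 0, "z": 0.13, "ax": 0, "ay": 0, "az": 0}, {"x": 0, "y": 0, "z": 0.13, "ax": 0, "ay": 0, "az": 0}, {"x": 0, "y": 0, "z": 0.13, "ax": 0, "ay": 0, "az": 0}, {"x": 0, "y": 0, "z": 0.13, "ax": 0, "ay": 0, "az": 0}, {"x": 0, "y": 0, "z": 0, "ax": 0, "ay": 0, "az": 0}, {"x": 0, "y": 0, "z": 0, "ax": 0, "ay": 0, "az": 0}])

```text
time_s: 15.75
ee_pos: [0.4485, -0.3551, 0.2149]
orientation: [0.571, 0.728, 0.233, -0.299]
contact_force: [-0.7, -0.0, -1.7]
grip_width: 0.263
gripper_force: 46.5
```

```bash
cat >> go.py <<'E'
def place(pk,psi=None,R1=None,dz=.11):
    g=np.load('g.npz'); s=status.get_state(); p,R=s['ee_pos'],Ro.from_quat(s['orientation']).as_matrix()
    ax=R@g['a']; mid=p+R@g['c']; print('col mid',mid.round(4),'axis',ax.round(3))
    c=np.array([0,0,1.]); 
    if ax[2]*1<0: pass
    # rotate so that the end away from the tool points down
    dn=ax*np.sign(ax@(mid-p)); rv=np.cross(dn,-c); sn=np.linalg.norm(rv); rv=rv/max(sn,1e-9)*np.arctan2(sn,-dn[2])
    R1=Z(psi)@Ro.from_rotvec(rv).as_matrix()@R; p1=P[pk]+[0,0,.068]-R1@g['c']; hi=p1+[0,0,dz]
    m,qs=track(s['joints'],[(hi,R1),(p1,R1)]); print('margin',m,qs[-1].round(2))
    seg('hi',p,R,hi,R1); seg('in',hi,R1,p1,R1)
E
python3 - <<'E'
from go import *
st(); place(0,np.radians(-90))
c=vision.get_image('side'); cv2.imwrite('pics/s6.png',cv2.resize(c['img'][130:360,200:480],(800,657))[:600])
E
```

```text
t 15.75 j [-0.934, 0.376, 1.404, 0.313, 2.077, -1.124] p [0.4485, -0.3551, 0.2149] q [0.5712, 0.7281, 0.233, -0.2988]
toolz [-0.169  0.681 -0.713] tooly [ 0.971  0.239 -0.002] w 0.263 gf 46.53920622338774 F [-0.7 -0.  -1.7]
col mid [ 0.4366 -0.3176  0.2099] axis [ 0.239 -0.971  0.002]
margin 0.4195209129871258 [ 0.14  0.61  1.27 -0.08  2.05  1.46]
hi n 20 xyz [0.0272, 0.0984, 0.0017] a [-0.0233, 0.0141, -0.0193] -> [0.5845, 0.137, 0.2233]
in n 4 xyz [0.0, 0.0, -0.11] a [0.0, 0.0, 0.0] -> [0.5845, 0.137, 0.1133]
```

View pics/s6.png

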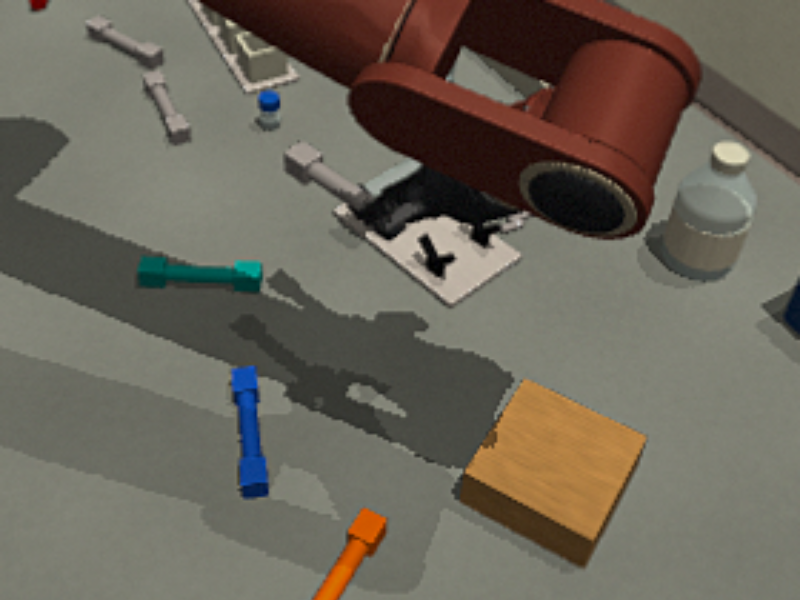

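Column C1 is held level, its free end at (305,158) in the crop. I'll swing it upright over pocket 0.

>>> play_rows(plan=[{"x": 0.0272, "y": 0.0984, "z": 0.0117, "ax": -0.0233, "ay": 0.0141, "az": -0.0193}, {"x": 0.0272, "y": 0.0984, "z": 0.0117, "ax": -0.0233, "ay": 0.0141, "az": -0.0193}, {"x": 0.0272, "y": 0.0984, "z": 0.0117, "ax": -0.0233, "ay": 0.0141, "az": -0.0193}, {"x": 0.0272, "y": 0.0984, "z": 0.0117, "ax": -0.0233, "ay": 0.0141, "az": -0.0193}, {"x": 0.0272, "y": 0.0984, "z": 0.0117, "ax": -0.0233, "ay": 0.0141, "az": -0.0193}, {"x": 0.0272, "y": 0.0984, "z": 0.0117, "ax": -0.0233, "ay": 0.0141, "az": -0.0193}, {"x": 0.0272, "y": 0.0984, "z": 0.0117, "ax": -0.0233, "ay": 0.0141, "az": -0.0193}, {"x": 0.0272, "y": 0.0984, "z": 0.0117, "ax": -0.0233, "ay": 0.0141, "az": -0.0193}, {"x": 0.0272, "y": 0.0984, "z": 0.0117, "ax": -0.0233, "ay": 0.0141, "az": -0.0193}, {"x": 0.0272, "y": 0.0984, "z": 0.0117, "ax": -0.0233, "ay": 0.0141, "az": -0.0193}])

```text
time_s: 16.63
ee_pos: [0.5147, -0.1065, 0.2395]
orientation: [0.86, 0.48, -0.088, -0.148]
contact_force: [0.9, 0.7, -1.5]
grip_width: 0.26
gripper_force: 72.1
```

>>> play_rows(plan=[{"x": 0.0272, "y": 0.0984, "z": 0, "ax": -0.0233, "ay": 0.0141, "az": -0.0193}, {"x": 0.0272, "y": 0.0984, "z": 0, "ax": -0.0233, "ay": 0.0141, "az": -0.0193}, {"x": 0.0272, "y": 0.0984, "z": 0, "ax": -0.0233, "ay": 0.0141, "az": -0.0193}, {"x": 0.0272, "y": 0.0984, "z": 0, "ax": -0.0233, "ay": 0.0141, "az": -0.0193}, {"x": 0.0272, "y": 0.0984, "z": 0, "ax": -0.0233, "ay": 0.0141, "az": -0.0193}, {"x": 0.0272, "y": 0.0984, "z": 0, "ax": -0.0233, "ay": 0.0141, "az": -0.0193}, {"x": 0.0272, "y": 0.0984, "z": 0, "ax": -0.0233, "ay": 0.0141, "az": -0.0193}, {"x": 0.0272, "y": 0.0984, "z": 0, "ax": -0.0233, "ay": 0.0141, "az": -0.0193}, {"x": 0.0272, "y": 0.0984, "z": 0, "ax": -0.0233, "ay": 0.0141, "az": -0.0193}, {"x": 0.0272, "y": 0.0984, "z": 0, "ax": -0.0233, "ay": 0.0141, "az": -0.0193}, {"x": 0, "y": 0, "z": 0, "ax": 0, "ay": 0, "az": 0}])

```text
time_s: 17.55
ee_pos: [0.583, 0.1418, 0.2347]
orientation: [0.915, 0.109, -0.386, 0.047]
contact_force: [0.6, -0.2, -3.6]
grip_width: 0.256
gripper_force: 72.2
```

```bash
cat >> go.py <<'E'
def held(pk):
    g=np.load('g.npz'); s=status.get_state(); p,R=s['ee_pos'],Ro.from_quat(s['orientation']).as_matrix(); mid=p+R@g['c']
    for n in ['side','scene']:
        c=vision.get_image(n); W=cloud(c); cv2.imwrite(f'pics/{n}_{s["time_s"]:.1f}.png',c['img'])
        X=W.reshape(-1,3); k=(np.linalg.norm(X[:,:2]-mid[:2],axis=1)<.045)&(X[:,2]>mid[2]-.08)&(X[:,2]<mid[2]+.022)&(X[:,2]>.055); X=X[k]
        if len(X)<20: print(n,'few',len(X)); continue
        cam=-c['R'].T@c['t']; v=(cam-mid); v[2]=0; v/=np.linalg.norm(v); lat=np.cross([0,0,1],v)
        print(n,len(X),'zmin',np.percentile(X[:,2],1).round(4))
        for z0,z1,hw in ((-.065,-.04,.012),(-.035,.02,.009)):
            q=X[(X[:,2]>mid[2]+z0)&(X[:,2]<mid[2]+z1)]
            if len(q)>8: l=q@lat-mid@lat; print('  z',z0,'lat range',np.percentile(l,[3,97]).round(4),'surf mean',q.mean(0).round(4),'lat dir',lat.round(2))
E
python3 - <<'E'
from go import *
st(); place(0,0); held(0)
E
```

```text
t 17.55 j [0.146, 0.506, 1.207, -0.084, 2.223, 1.456] p [0.583, 0.1418, 0.2347] q [0.9149, 0.1091, -0.3859, 0.0466]
toolz [-0.696 -0.169 -0.698] tooly [ 0.236 -0.972  0.001] w 0.256 gf 72.1933468314819 F [ 0.6 -0.2 -3.6]
col mid [0.5773 0.1431 0.1954] axis [0.007 0.003 1.   ]
margin 0.3997145077824098 [ 0.14  0.61  1.27 -0.08  2.05  1.47]
hi n 1 xyz [0.006, -0.0194, -0.0456] a [0.0009, -0.0022, 0.0] -> [0.5845, 0.137, 0.2233]
in n 4 xyz [0.0, 0.0, -0.11] a [0.0, 0.0, 0.0] -> [0.5845, 0.137, 0.1133]
side 147 zmin 0.1332
  z -0.065 lat range [-0.016   0.0126] surf mean [0.5724 0.1363 0.1443] lat dir [ 0.91 -0.42  0.  ]
  z -0.035 lat range [-0.0088  0.0081] surf mean [0.5743 0.1373 0.1877] lat dir [ 0.91 -0.42  0.  ]
scene 93 zmin 0.1313
  z -0.065 lat range [-0.0165  0.0106] surf mean [0.582  0.1322 0.1435] lat dir [ 0.84  0.54 -0.  ]
  z -0.035 lat range [-0.011   0.0056] surf mean [0.5818 0.1315 0.1882] lat dir [ 0.84  0.54 -0.  ]
```

>>> play_rows(plan=[{"x": 0.01, "y": -0.0194, "z": 0, "ax": 0.0009, "ay": -0.0022, "az": 0}, {"x": 0, "y": 0, "z": -0.1, "ax": 0, "ay": 0, "az": 0}, {"x": 0, "y": 0, "z": -0.1, "ax": 0, "ay": 0, "az": 0}, {"x": 0, "y": 0, "z": -0.1, "ax": 0, "ay": 0, "az": 0}, {"x": 0, "y": 0, "z": -0.08, "ax": 0, "ay": 0, "az": 0}, {"x": 0, "y": 0, "z": -0.05, "ax": 0, "ay": 0, "az": 0}, {"x": 0, "y": 0, "z": -0.03, "ax": 0, "ay": 0, "az": 0}, {"x": 0, "y": 0, "z": 0, "ax": 0, "ay": 0, "az": 0}, {"x": 0, "y": 0, "z": 0, "ax": 0, "ay": 0, "az": 0}])

```text
time_s: 18.4
ee_pos: [0.5866, 0.1324, 0.1274]
orientation: [0.919, 0.108, -0.377, 0.045]
contact_force: [0.4, -0.0, -1.3]
grip_width: 0.256
gripper_force: 72.2
```

Run:
```python
from go import *
st(); place(0,0); held(0)
```

```text
t 18.4 j [0.132, 0.59, 1.271, -0.082, 2.056, 1.461] p [0.5866, 0.1324, 0.1274] q [0.9187, 0.1077, -0.3773, 0.045]
toolz [-0.684 -0.164 -0.711] tooly [ 0.232 -0.973  0.001] w 0.256 gf 72.20542122144252 F [ 0.4 -0.  -1.3]
col mid [0.5817 0.1339 0.0881] axis [-0.012 -0.001  1.   ]
margin 0.4191949556018906 [ 0.14  0.61  1.27 -0.08  2.05  1.47]
hi n 3 xyz [-0.0028, 0.006, 0.1278] a [-0.0001, 0.0012, -0.0] -> [0.5845, 0.137, 0.2233]
in n 4 xyz [0.0, 0.0, -0.11] a [0.0, 0.0, 0.0] -> [0.5845, 0.137, 0.1133]
side 64 zmin 0.0551
  z -0.035 lat range [-0.0088  0.008 ] surf mean [0.5787 0.128  0.0803] lat dir [ 0.91 -0.42  0.  ]
scene 47 zmin 0.0554
  z -0.035 lat range [-0.0096  0.0143] surf mean [0.5871 0.1252 0.0798] lat dir [ 0.84  0.54 -0.  ]
```

>>> play_rows(plan=[{"x": -0.006, "y": 0.016, "z": -0.03, "ax": 0, "ay": 0, "az": 0}, {"x": 0, "y": 0, "z": -0.02, "ax": 0, "ay": 0, "az": 0}, {"x": 0, "y": 0, "z": -0.01, "ax": 0, "ay": 0, "az": 0}, {"x": 0, "y": 0, "z": -0.004, "ax": 0, "ay": 0, "az": 0}, {"x": 0, "y": 0, "z": 0, "ax": 0, "ay": 0, "az": 0}, {"x": 0, "y": 0, "z": 0, "ax": 0, "ay": 0, "az": 0}])

```text
time_s: 19.0
ee_pos: [0.5848, 0.1373, 0.1108]
orientation: [0.918, 0.108, -0.378, 0.045]
contact_force: [-0.4, 1.2, 0.6]
grip_width: 0.255
gripper_force: 72.4
```

Run:
```python
from go import *
st(); place(0,0)
```

```text
t 19.0 j [0.139, 0.607, 1.277, -0.076, 2.035, 1.469] p [0.5848, 0.1373, 0.1108] q [0.9185, 0.1082, -0.3778, 0.0448]
toolz [-0.684 -0.164 -0.711] tooly [ 0.233 -0.973  0.001] w 0.255 gf 72.43829653132707 F [-0.4  1.2  0.6]
col mid [0.5799 0.1387 0.0714] axis [-0.01  -0.002  1.   ]
margin 0.41923922405209035 [ 0.14  0.61  1.27 -0.08  2.05  1.47]
hi n 4 xyz [-0.0004, -0.0003, 0.1125] a [-0.0002, 0.0008, 0.0] -> [0.5845, 0.137, 0.2233]
in n 4 xyz [0.0, 0.0, -0.11] a [0.0, 0.0, 0.0] -> [0.5845, 0.137, 0.1133]
```

>>> play_rows(plan=[{"x": 0, "y": 0, "z": 0, "ax": 0, "ay": 0, "az": 0}, {"x": 0, "y": 0, "z": 0, "ax": 0, "ay": 0, "az": 0}, {"x": 0, "y": 0, "z": 0, "ax": 0, "ay": 0, "az": 0}, {"x": 0, "y": 0, "z": 0, "ax": 0, "ay": 0, "az": 0}, {"x": 0.0342, "y": 0.0082, "z": 0.0355, "ax": 0, "ay": 0, "az": 0}, {"x": 0.0684, "y": 0.0164, "z": 0.0711, "ax": 0, "ay": 0, "az": 0}, {"x": 0.0684, "y": 0.0164, "z": 0.0711, "ax": 0, "ay": 0, "az": 0}, {"x": 0.0684, "y": 0.0164, "z": 0.0711, "ax": 0, "ay": 0, "az": 0}, {"x": 0.0684, "y": 0.0164, "z": 0.0711, "ax": 0, "ay": 0, "az": 0}, {"x": 0, "y": 0, "z": 0.15, "ax": 0, "ay": 0, "az": 0}, {"x": 0, "y": 0, "z": 0, "ax": 0, "ay": 0, "az": 0}], claw=0.1)

```text
time_s: 19.92
ee_pos: [0.6642, 0.1559, 0.2351]
orientation: [0.92, 0.108, -0.373, 0.045]
contact_force: [0.7, 0.3, 2.0]
grip_width: 0.549
gripper_force: 0.0
```

```bash
cat > look.py <<'E'
from go import *
def look(cams=('wrist','side')):
    st()
    for n in cams:
        c=vision.get_image(n); W=cloud(c); cv2.imwrite(f'pics/L{n}.png',c['img']); print(n)
        for o in cols(n,c,W):
            if o[1]=='gray': print(o)
        for i in P:
            m=(np.linalg.norm(W[...,:2]-P[i][:2],axis=2)<.03)&(W[...,2]>.125)&(W[...,2]<.15)
            if m.sum()>5: print('standing in',i,m.sum(),W[m].mean(0).round(4),(W[m][:,:2].mean(0)-P[i][:2]).round(4))
E
python3 - <<'E'
from look import *
look()
for a in [('C2',1,1,60),('C2',1,1,90),('C2',-1,-1,-90),('C2',-1,1,90),('C2',-1,-1,90),('C3',1,-1,-90),('C3',-1,1,90),('C3',-1,-1,90)]:
    w=wl(*poses(a[0],a[1],np.radians(45),a[2],np.radians(a[3]),2)); m,qs=track(status.get_state()['joints'],w,6); print(a,round(m,2),len(qs))
E
```

```text
t 19.92 j [0.147, 0.688, 0.942, -0.082, 2.279, 1.456] p [0.6642, 0.1559, 0.2351] q [0.9203, 0.108, -0.3733, 0.045]
toolz [-0.677 -0.163 -0.717] tooly [ 0.232 -0.973  0.002] w 0.549 gf 0.0 F [0.7 0.3 2. ]
wrist
(0.96, 'gray', 70, 0.575, 0.137, 0.03, 0.024, 'yaw', np.float64(0.177))
(0.69, 'gray', 1329, 0.442, 0.281, 0.129, 0.027, 'yaw', np.float64(-1.216))
(0.61, 'gray', 836, 0.435, 0.12, 0.13, 0.026, 'yaw', np.float64(1.458))
(0.49, 'gray', 14433, 0.592, 0.248, 0.299, 0.076, 'yaw', np.float64(1.462))
standing in 0 550 [0.5869 0.1383 0.1342] [0.0078 0.    ]
side
(0.64, 'gray', 183, 0.467, 0.267, 0.133, 0.042, 'yaw', np.float64(-1.22))
(0.55, 'gray', 169, 0.431, 0.118, 0.129, 0.024, 'yaw', np.float64(1.452))
standing in 0 49 [0.5786 0.1351 0.1348] [-0.0005 -0.0032]
('C2', 1, 1, 60) 0.4 7
('C2', 1, 1, 90) 0.4 7
('C2', -1, -1, -90) 0.32 7
('C2', -1, 1, 90) 0.18 7
('C2', -1, -1, 90) 0.18 7
('C3', 1, -1, -90) 0.38 7
('C3', -1, 1, 90) 0.33 7
('C3', -1, -1, 90) -1 1
```

View pics/Lwrist.png

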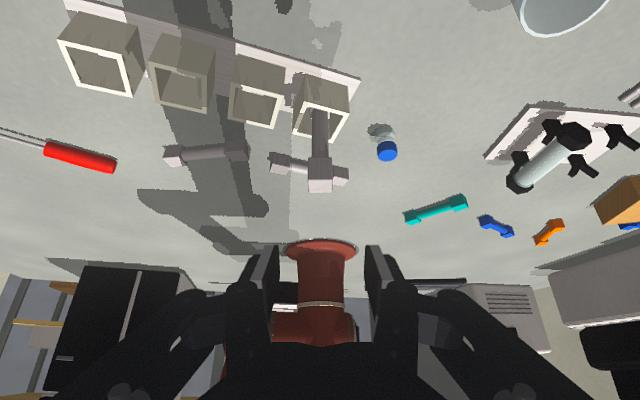

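Column C1 stands upright in pocket 0 (wrist px (320,150)), with C2 at (310,168) and C3 at (205,152). The next pick is C2, gripped by its -y end and bound for pocket 3.

Run:
```python
from look import *
plan.COL['C2']=(.433,.119,1.452)
chain('C2',-1,np.radians(45),-1,np.radians(-90),3,stages=[0,1,2,3,4,5])
```

```text
margin 0.33 [[0.15, 0.69, 0.95, -0.08, 2.27, 1.46], [-0.56, -0.41, 2.1, 0.71, 1.78, -0.41], [-0.56, -0.1, 2.23, 0.7, 1.45, -0.69], [-0.45, -0.0, 2.25, 0.77, 1.3, -0.7], [-0.45, -0.39, 2.18, 0.74, 1.64, -0.39], [0.31, 0.67, 1.01, 0.37, 2.17, 2.1], [0.31, 0.76, 1.06, 0.34, 2.04, 2.04]]
pre n 18 xyz [-0.053, -0.0268, 0.0073] a [0.0218, -0.0194, 0.0168] -> [0.423, 0.0349, 0.26]
back n 6 xyz [0.0, 0.0, -0.1344] a [0.0, 0.0, 0.0] -> [0.423, 0.0349, 0.0584]
grasp n 2 xyz [0.0117, 0.0983, -0.099] a [0.0, 0.0, 0.0] -> [0.4288, 0.0841, 0.0089]
lift n 6 xyz [0.0, 0.0, 0.1333] a [0.0, 0.0, 0.0] -> [0.4288, 0.0841, 0.2089]
hi n 20 xyz [0.0341, 0.0551, 0.0021] a [-0.0168, 0.0214, -0.0192] -> [0.5992, 0.3595, 0.2192]
in n 4 xyz [0.0, 0.0, -0.11] a [0.0, 0.0, 0.0] -> [0.5992, 0.3595, 0.1092]
```

>>> play_rows(plan=[{"x": 0, "y": 0, "z": 0.12, "ax": 0, "ay": 0, "az": 0}, {"x": -0.053, "y": -0.0268, "z": 0, "ax": 0.0218, "ay": -0.0194, "az": 0.0168}, {"x": -0.053, "y": -0.0268, "z": 0, "ax": 0.0218, "ay": -0.0194, "az": 0.0168}, {"x": -0.053, "y": -0.0268, "z": 0, "ax": 0.0218, "ay": -0.0194, "az": 0.0168}, {"x": -0.053, "y": -0.0268, "z": 0, "ax": 0.0218, "ay": -0.0194, "az": 0.0168}, {"x": -0.053, "y": -0.0268, "z": 0, "ax": 0.0218, "ay": -0.0194, "az": 0.0168}, {"x": -0.053, "y": -0.0268, "z": 0, "ax": 0.0218, "ay": -0.0194, "az": 0.0168}, {"x": -0.053, "y": -0.0268, "z": 0, "ax": 0.0218, "ay": -0.0194, "az": 0.0168}, {"x": -0.053, "y": -0.0268, "z": 0, "ax": 0.0218, "ay": -0.0194, "az": 0.0168}, {"x": -0.053, "y": -0.0268, "z": 0, "ax": 0.0218, "ay": -0.0194, "az": 0.0168}])

```text
time_s: 20.95
ee_pos: [0.5407, 0.0953, 0.2564]
orientation: [0.904, 0.408, -0.05, -0.119]
contact_force: [0.3, -0.1, 0.1]
grip_width: 0.549
gripper_force: 0.0
```

>>> play_rows(plan=[{"x": -0.053, "y": -0.0268, "z": 0, "ax": 0.0218, "ay": -0.0194, "az": 0.0168}, {"x": -0.053, "y": -0.0268, "z": 0, "ax": 0.0218, "ay": -0.0194, "az": 0.0168}, {"x": -0.053, "y": -0.0268, "z": 0, "ax": 0.0218, "ay": -0.0194, "az": 0.0168}, {"x": -0.053, "y": -0.0268, "z": 0, "ax": 0.0218, "ay": -0.0194, "az": 0.0168}, {"x": -0.053, "y": -0.0268, "z": 0, "ax": 0.0218, "ay": -0.0194, "az": 0.0168}, {"x": -0.053, "y": -0.0268, "z": 0, "ax": 0.0218, "ay": -0.0194, "az": 0.0168}, {"x": -0.053, "y": -0.0268, "z": 0, "ax": 0.0218, "ay": -0.0194, "az": 0.0168}, {"x": -0.053, "y": -0.0268, "z": 0, "ax": 0.0218, "ay": -0.0194, "az": 0.0168}, {"x": -0.053, "y": -0.0268, "z": 0, "ax": 0.0218, "ay": -0.0194, "az": 0.0168}, {"x": 0, "y": 0, "z": 0, "ax": 0, "ay": 0, "az": 0}, {"x": 0, "y": 0, "z": 0, "ax": 0, "ay": 0, "az": 0}])

```text
time_s: 21.87
ee_pos: [0.4223, 0.0347, 0.2559]
orientation: [0.691, 0.612, 0.287, -0.255]
contact_force: [-0.2, -0.5, 0.6]
grip_width: 0.547
gripper_force: 0.0
```

Run:
```python
from look import *
look(('wrist','side'))
plan.COL['C2']=(.433,.119,1.452)
chain('C2',-1,np.radians(45),-1,np.radians(-90),3,stages=[1,2])
```

```text
t 21.87 j [-0.559, -0.403, 2.109, 0.714, 1.776, -0.411] p [0.4223, 0.0347, 0.2559] q [0.6914, 0.6121, 0.2866, -0.2552]
toolz [ 0.084  0.704 -0.705] tooly [ 0.993 -0.12  -0.002] w 0.547 gf 0.0 F [-0.2 -0.5  0.6]
wrist
(0.91, 'gray', 158, 0.584, 0.138, 0.033, 0.023, 'yaw', np.float64(0.214))
(0.88, 'gray', 1274, 0.433, 0.119, 0.129, 0.023, 'yaw', np.float64(1.448))
(0.86, 'gray', 967, 0.463, 0.261, 0.13, 0.025, 'yaw', np.float64(-1.195))
standing in 0 519 [0.5783 0.1352 0.1345] [-0.0008 -0.0031]
side
(0.57, 'gray', 109, 0.43, 0.118, 0.125, 0.021, 'yaw', np.float64(1.454))
(0.45, 'gray', 165, 0.463, 0.262, 0.13, 0.037, 'yaw', np.float64(-1.286))
(0.42, 'gray', 517, 0.591, 0.253, 0.308, 0.083, 'yaw', np.float64(1.439))
standing in 0 50 [0.5789 0.1358 0.134 ] [-0.0002 -0.0025]
margin 0.33 [[-0.56, -0.4, 2.1, 0.71, 1.78, -0.41], [-0.56, -0.1, 2.23, 0.7, 1.45, -0.69], [-0.45, -0.0, 2.25, 0.77, 1.3, -0.7]]
back n 6 xyz [-0.0004, -0.0004, -0.1332] a [-0.0, 0.0001, -0.0002] -> [0.423, 0.0349, 0.0584]
grasp n 2 xyz [0.0117, 0.0983, -0.099] a [0.0, 0.0, 0.0] -> [0.4288, 0.0841, 0.0089]
```

>>> play_rows(plan=[{"x": 0, "y": 0, "z": -0.1317, "ax": 0, "ay": 0, "az": 0}, {"x": 0, "y": 0, "z": -0.1317, "ax": 0, "ay": 0, "az": 0}, {"x": 0, "y": 0, "z": -0.1317, "ax": 0, "ay": 0, "az": 0}, {"x": 0, "y": 0, "z": -0.1317, "ax": 0, "ay": 0, "az": 0}, {"x": 0, "y": 0, "z": -0.1317, "ax": 0, "ay": 0, "az": 0}, {"x": 0, "y": 0, "z": -0.1317, "ax": 0, "ay": 0, "az": 0}, {"x": 0.0058, "y": 0.0492, "z": -0.047, "ax": 0, "ay": 0, "az": 0}, {"x": 0.0058, "y": 0.0492, "z": -0.047, "ax": 0, "ay": 0, "az": 0}, {"x": 0.0058, "y": 0.0492, "z": -0.047, "ax": 0, "ay": 0, "az": 0}, {"x": 0.0058, "y": 0.0492, "z": -0.047, "ax": 0, "ay": 0, "az": 0}, {"x": 0, "y": 0, "z": 0, "ax": 0, "ay": 0, "az": 0}, {"x": 0, "y": 0, "z": 0, "ax": 0, "ay": 0, "az": 0}])

```text
time_s: 23.07
ee_pos: [0.4288, 0.0851, 0.0133]
orientation: [0.689, 0.615, 0.287, -0.255]
contact_force: [0.3, 0.4, 1.0]
grip_width: 0.554
gripper_force: 0.0
```

>>> play_rows(plan=[{"x": 0, "y": 0, "z": 0, "ax": 0, "ay": 0, "az": 0}, {"x": 0, "y": 0, "z": 0, "ax": 0, "ay": 0, "az": 0}, {"x": 0, "y": 0, "z": 0, "ax": 0, "ay": 0, "az": 0}, {"x": 0, "y": 0, "z": 0, "ax": 0, "ay": 0, "az": 0}, {"x": 0, "y": 0, "z": 0, "ax": 0, "ay": 0, "az": 0}, {"x": 0, "y": 0, "z": 0, "ax": 0, "ay": 0, "az": 0}, {"x": 0, "y": 0, "z": 0, "ax": 0, "ay": 0, "az": 0}], claw=-1, squeeze=80)

```text
time_s: 23.65
ee_pos: [0.4302, 0.0833, 0.0146]
orientation: [0.69, 0.614, 0.288, -0.253]
contact_force: [-1.6, -3.2, 6.5]
grip_width: 0.256
gripper_force: 79.3
```

```bash
cat >> look.py <<'E'
def grab(x,y,a):
    s,R=st(); e=np.array([np.cos(a),np.sin(a),0])
    np.savez('g.npz',c=R.T@(np.array([x,y,.012])-s['ee_pos']),a=R.T@e); print('grip along',(s['ee_pos']-.021*R[:,2]-[x,y,0])@e)
E
python3 -c "
from look import *
grab(.433,.119,1.450)"
```

```text
t 23.65 j [-0.449, -0.012, 2.25, 0.768, 1.31, -0.698] p [0.4302, 0.0833, 0.0146] q [0.6897, 0.6142, 0.288, -0.2532]
toolz [ 0.086  0.703 -0.706] tooly [ 0.993 -0.117  0.005] w 0.256 gf 79.26028891699389 F [-1.6 -3.2  6.5]
grip along -0.05062245578925956
```

>>> play_rows(plan=[{"x": 0, "y": 0, "z": 0.04, "ax": 0, "ay": 0, "az": 0}, {"x": 0, "y": 0, "z": 0.1, "ax": 0, "ay": 0, "az": 0}, {"x": 0, "y": 0, "z": 0.13, "ax": 0, "ay": 0, "az": 0}, {"x": 0, "y": 0, "z": 0.13, "ax": 0, "ay": 0, "az": 0}, {"x": 0, "y": 0, "z": 0.13, "ax": 0, "ay": 0, "az": 0}, {"x": 0, "y": 0, "z": 0.13, "ax": 0, "ay": 0, "az": 0}, {"x": 0, "y": 0, "z": 0.13, "ax": 0, "ay": 0, "az": 0}, {"x": 0, "y": 0, "z": 0.1, "ax": 0, "ay": 0, "az": 0}, {"x": 0, "y": 0, "z": 0, "ax": 0, "ay": 0, "az": 0}, {"x": 0, "y": 0, "z": 0, "ax": 0, "ay": 0, "az": 0}])

```text
time_s: 24.48
ee_pos: [0.4295, 0.0834, 0.2365]
orientation: [0.69, 0.615, 0.287, -0.252]
contact_force: [-0.5, 0.9, -3.0]
grip_width: 0.257
gripper_force: 78.9
```

```bash
python3 -c "
from look import *
st(); place(3,np.radians(-90))"
```

```text
t 24.48 j [-0.448, -0.416, 2.15, 0.739, 1.678, -0.355] p [0.4295, 0.0834, 0.2365] q [0.69, 0.6146, 0.2874, -0.2522]
toolz [ 0.087  0.701 -0.708] tooly [ 0.993 -0.117  0.005] w 0.257 gf 78.89705778099597 F [-0.5  0.9 -3. ]
col mid [0.4322 0.1191 0.2337] axis [ 0.121  0.993 -0.003]
margin 0.43978530528930637 [0.31 0.76 1.05 0.34 2.04 2.04]
hi n 20 xyz [0.0351, 0.0548, -0.0033] a [-0.0168, 0.0214, -0.0193] -> [0.6047, 0.3572, 0.2197]
in n 4 xyz [0.0, 0.0, -0.11] a [0.0, 0.0, 0.0] -> [0.6047, 0.3572, 0.1097]
```

>>> play_rows(plan=[{"x": 0.0351, "y": 0.0548, "z": 0.013, "ax": -0.0168, "ay": 0.0214, "az": -0.0193}, {"x": 0.0351, "y": 0.0548, "z": 0.013, "ax": -0.0168, "ay": 0.0214, "az": -0.0193}, {"x": 0.0351, "y": 0.0548, "z": 0.013, "ax": -0.0168, "ay": 0.0214, "az": -0.0193}, {"x": 0.0351, "y": 0.0548, "z": 0.013, "ax": -0.0168, "ay": 0.0214, "az": -0.0193}, {"x": 0.0351, "y": 0.0548, "z": 0.013, "ax": -0.0168, "ay": 0.0214, "az": -0.0193}, {"x": 0.0351, "y": 0.0548, "z": 0.013, "ax": -0.0168, "ay": 0.0214, "az": -0.0193}, {"x": 0.0351, "y": 0.0548, "z": 0.013, "ax": -0.0168, "ay": 0.0214, "az": -0.0193}, {"x": 0.0351, "y": 0.0548, "z": 0.013, "ax": -0.0168, "ay": 0.0214, "az": -0.0193}, {"x": 0.0351, "y": 0.0548, "z": 0.013, "ax": -0.0168, "ay": 0.0214, "az": -0.0193}, {"x": 0.0351, "y": 0.0548, "z": 0.013, "ax": -0.0168, "ay": 0.0214, "az": -0.0193}])

```text
time_s: 25.32
ee_pos: [0.5159, 0.2217, 0.2651]
orientation: [0.932, 0.321, -0.058, -0.159]
contact_force: [0.0, -0.2, -1.7]
grip_width: 0.258
gripper_force: 78.6
```

>>> play_rows(plan=[{"x": 0.0351, "y": 0.0548, "z": 0, "ax": -0.0168, "ay": 0.0214, "az": -0.0193}, {"x": 0.0351, "y": 0.0548, "z": 0, "ax": -0.0168, "ay": 0.0214, "az": -0.0193}, {"x": 0.0351, "y": 0.0548, "z": 0, "ax": -0.0168, "ay": 0.0214, "az": -0.0193}, {"x": 0.0351, "y": 0.0548, "z": 0, "ax": -0.0168, "ay": 0.0214, "az": -0.0193}, {"x": 0.0351, "y": 0.0548, "z": 0, "ax": -0.0168, "ay": 0.0214, "az": -0.0193}, {"x": 0.0351, "y": 0.0548, "z": 0, "ax": -0.0168, "ay": 0.0214, "az": -0.0193}, {"x": 0.0351, "y": 0.0548, "z": 0, "ax": -0.0168, "ay": 0.0214, "az": -0.0193}, {"x": 0.0351, "y": 0.0548, "z": 0, "ax": -0.0168, "ay": 0.0214, "az": -0.0193}, {"x": 0.0351, "y": 0.0548, "z": 0, "ax": -0.0168, "ay": 0.0214, "az": -0.0193}, {"x": 0.0351, "y": 0.0548, "z": 0, "ax": -0.0168, "ay": 0.0214, "az": -0.0193}, {"x": 0, "y": 0, "z": 0, "ax": 0, "ay": 0, "az": 0}, {"x": 0, "y": 0, "z": 0, "ax": 0, "ay": 0, "az": 0}])

```text
time_s: 26.32
ee_pos: [0.6041, 0.3579, 0.262]
orientation: [0.921, -0.055, -0.384, -0.022]
contact_force: [-0.1, -0.2, -1.6]
grip_width: 0.257
gripper_force: 78.7
```

```bash
python3 -c "
from look import *
st(); place(3,0); held(3)"
```

```text
t 26.32 j [0.31, 0.653, 0.954, 0.384, 2.24, 2.13] p [0.6041, 0.3579, 0.262] q [0.9214, -0.0552, -0.384, -0.0218]
toolz [-0.705  0.083 -0.704] tooly [-0.118 -0.993  0.002] w 0.257 gf 78.72468408197165 F [-0.1 -0.2 -1.6]
col mid [0.6014 0.3596 0.2262] axis [-0.007 -0.005 -1.   ]
margin 0.38772157532418294 [0.31 0.76 1.05 0.34 2.04 2.04]
hi n 2 xyz [0.0013, -0.0014, -0.0845] a [0.0007, -0.001, -0.0] -> [0.6047, 0.3572, 0.2197]
in n 4 xyz [0.0, 0.0, -0.11] a [0.0, 0.0, 0.0] -> [0.6047, 0.3572, 0.1097]
side 126 zmin 0.1615
  z -0.065 lat range [-0.0147  0.0095] surf mean [0.5949 0.3502 0.1739] lat dir [ 0.93 -0.37  0.  ]
  z -0.035 lat range [-0.011   0.0059] surf mean [0.5964 0.3535 0.219 ] lat dir [ 0.93 -0.37  0.  ]
scene 88 zmin 0.1633
  z -0.065 lat range [-0.0159  0.0132] surf mean [0.6052 0.3508 0.1757] lat dir [ 0.88  0.47 -0.  ]
  z -0.035 lat range [-0.0111  0.0061] surf mean [0.6041 0.3502 0.2167] lat dir [ 0.88  0.47 -0.  ]
```

>>> play_rows(plan=[{"x": 0.008, "y": -0.002, "z": -0.13, "ax": 0.0014, "ay": -0.002, "az": 0}, {"x": 0, "y": 0, "z": -0.13, "ax": 0, "ay": 0, "az": 0}, {"x": 0, "y": 0, "z": -0.13, "ax": 0, "ay": 0, "az": 0}, {"x": 0, "y": 0, "z": -0.11, "ax": 0, "ay": 0, "az": 0}, {"x": 0, "y": 0, "z": -0.05, "ax": 0, "ay": 0, "az": 0}, {"x": 0, "y": 0, "z": -0.03, "ax": 0, "ay": 0, "az": 0}, {"x": 0, "y": 0, "z": -0.02, "ax": 0, "ay": 0, "az": 0}, {"x": 0, "y": 0, "z": -0.01, "ax": 0, "ay": 0, "az": 0}, {"x": 0, "y": 0, "z": 0, "ax": 0, "ay": 0, "az": 0}, {"x": 0, "y": 0, "z": 0, "ax": 0, "ay": 0, "az": 0}])

```text
time_s: 27.25
ee_pos: [0.6074, 0.3579, 0.118]
orientation: [0.925, -0.054, -0.376, -0.026]
contact_force: [-0.7, 0.7, -1.3]
grip_width: 0.257
gripper_force: 78.8
```

```bash
python3 -c "
from look import *
st(); place(3,0)"
```

```text
t 27.25 j [0.308, 0.754, 1.044, 0.338, 2.044, 2.04] p [0.6074, 0.3579, 0.118] q [0.9245, -0.0538, -0.3764, -0.026]
toolz [-0.693  0.089 -0.715] tooly [-0.119 -0.993 -0.008] w 0.257 gf 78.7841226614546 F [-0.7  0.7 -1.3]
col mid [0.6054 0.3599 0.0822] axis [ 0.01   0.003 -1.   ]
margin 0.44122478003397747 [0.31 0.76 1.05 0.34 2.04 2.04]
hi n 3 xyz [-0.0036, -0.0009, 0.1357] a [-0.0003, 0.0011, -0.0] -> [0.6047, 0.3572, 0.2197]
in n 4 xyz [0.0, 0.0, -0.11] a [0.0, 0.0, 0.0] -> [0.6047, 0.3572, 0.1097]
```

>>> play_rows(plan=[{"x": -0.005, "y": 0, "z": -0.02, "ax": 0, "ay": 0, "az": 0}, {"x": 0, "y": 0, "z": -0.012, "ax": 0, "ay": 0, "az": 0}, {"x": 0, "y": 0, "z": -0.008, "ax": 0, "ay": 0, "az": 0}, {"x": 0, "y": 0, "z": -0.004, "ax": 0, "ay": 0, "az": 0}, {"x": 0, "y": 0, "z": 0, "ax": 0, "ay": 0, "az": 0}, {"x": 0, "y": 0, "z": 0, "ax": 0, "ay": 0, "az": 0}])

```text
time_s: 27.75
ee_pos: [0.606, 0.3579, 0.1083]
orientation: [0.924, -0.053, -0.377, -0.026]
contact_force: [0.6, 0.2, 7.0]
grip_width: 0.255
gripper_force: 79.7
```

>>> play_rows(plan=[{"x": 0, "y": 0, "z": 0, "ax": 0, "ay": 0, "az": 0}, {"x": 0, "y": 0, "z": 0, "ax": 0, "ay": 0, "az": 0}, {"x": 0, "y": 0, "z": 0, "ax": 0, "ay": 0, "az": 0}, {"x": 0, "y": 0, "z": 0, "ax": 0, "ay": 0, "az": 0}, {"x": 0.0342, "y": -0.004, "z": 0.0355, "ax": 0, "ay": 0, "az": 0}, {"x": 0.0684, "y": -0.008, "z": 0.0711, "ax": 0, "ay": 0, "az": 0}, {"x": 0.0684, "y": -0.008, "z": 0.0711, "ax": 0, "ay": 0, "az": 0}, {"x": 0.0684, "y": -0.008, "z": 0.0711, "ax": 0, "ay": 0, "az": 0}, {"x": 0.0684, "y": -0.008, "z": 0.0711, "ax": 0, "ay": 0, "az": 0}, {"x": 0, "y": 0, "z": 0.15, "ax": 0, "ay": 0, "az": 0}, {"x": 0, "y": 0, "z": 0.1, "ax": 0, "ay": 0, "az": 0}, {"x": 0, "y": 0, "z": 0, "ax": 0, "ay": 0, "az": 0}], claw=0.1)

```text
time_s: 28.75
ee_pos: [0.684, 0.3489, 0.2549]
orientation: [0.926, -0.053, -0.373, -0.027]
contact_force: [-0.5, -0.3, 1.4]
grip_width: 0.554
gripper_force: 0.0
```

Run:
```python
from look import *
look()
plan.COL['C3']=(.463,.261,-1.20); a=np.radians
for e,f,ps in ((1,-1,-90),(-1,1,90),(1,1,-90),(-1,-1,-90),(1,-1,-60),(1,-1,-110)):
    w=wl(*poses('C3',e,a(45),f,a(ps),1)); m,qs=track(status.get_state()['joints'],w,6); print(e,f,ps,round(m,2),len(qs))
chain('C3',1,a(45),-1,a(-90),1,stages=[0,1,2,3,4,5])
```

```text
t 28.75 j [0.274, 0.84, 0.683, 0.378, 2.308, 2.115] p [0.684, 0.3489, 0.2549] q [0.9257, -0.0531, -0.3734, -0.0272]
toolz [-0.688  0.09  -0.72 ] tooly [-0.119 -0.993 -0.011] w 0.554 gf 0.0 F [-0.5 -0.3  1.4]
wrist
(0.89, 'gray', 36, 0.581, 0.143, 0.022, 0.01, 'yaw', np.float64(-0.332))
(0.77, 'gray', 1205, 0.465, 0.262, 0.13, 0.025, 'yaw', np.float64(-1.201))
(0.63, 'gray', 75, 0.597, 0.36, 0.032, 0.023, 'yaw', np.float64(-0.141))
(0.3, 'gray', 10439, 0.592, 0.248, 0.298, 0.076, 'yaw', np.float64(1.466))
standing in 0 624 [0.5862 0.1409 0.1335] [0.0071 0.0026]
standing in 3 545 [0.6093 0.3586 0.1345] [ 0.007  -0.0005]
side
(0.54, 'gray', 183, 0.471, 0.268, 0.135, 0.047, 'yaw', np.float64(-1.205))
standing in 0 48 [0.5791 0.1362 0.1341] [-0.     -0.0022]
standing in 3 34 [0.6005 0.3554 0.133 ] [-0.0018 -0.0037]
1 -1 -90 0.41 7
-1 1 90 0.27 7
1 1 -90 -1 5
-1 -1 -90 -1 1
1 -1 -60 0.51 7
1 -1 -110 0.43 7
margin 0.41 [[0.27, 0.85, 0.69, 0.38, 2.3, 2.11], [-0.14, -0.05, 1.81, 0.68, 1.78, -0.5], [-0.14, 0.21, 1.91, 0.67, 1.5, -0.72], [-0.06, 0.27, 1.95, 0.72, 1.38, -0.73], [-0.06, -0.04, 1.89, 0.7, 1.66, -0.49], [0.26, 0.56, 1.16, -0.1, 2.21, 1.44], [0.26, 0.65, 1.21, -0.09, 2.06, 1.45]]
pre n 22 xyz [-0.0342, -0.0303, 0.0026] a [0.0207, -0.0161, 0.0226] -> [0.4937, 0.1821, 0.26]
back n 6 xyz [0.0, 0.0, -0.1344] a [0.0, 0.0, 0.0] -> [0.4937, 0.1821, 0.0584]
grasp n 2 xyz [-0.0359, 0.0923, -0.099] a [0.0, 0.0, 0.0] -> [0.4757, 0.2282, 0.0089]
lift n 6 xyz [0.0, 0.0, 0.1333] a [0.0, 0.0, 0.0] -> [0.4757, 0.2282, 0.2089]
hi n 20 xyz [0.0216, -0.0035, 0.0021] a [-0.0249, 0.011, -0.0192] -> [0.5839, 0.2108, 0.2192]
in n 4 xyz [0.0, 0.0, -0.11] a [0.0, 0.0, 0.0] -> [0.5839, 0.2108, 0.1092]
```

Run:
```python
from look import *
plan.COL['C3']=(.464,.2615,-1.20); a=np.radians
chain('C3',-1,a(45),1,a(90),1,stages=[0,1,2,3,4,5])
c=vision.get_image('wrist'); W=cloud(c); b,g,r=[c['img'][...,i].astype(int) for i in range(3)]
m=(r>120)&(g<60)&(b<60)&(W[...,2]<.05)&(W[...,2]>.003)&(W[...,1]>.2); print('screwdriver',W[m].min(0),W[m].max(0))
```

```text
margin 0.27 [[0.27, 0.85, 0.69, 0.38, 2.3, 2.11], [0.85, 0.12, 1.63, -0.69, 1.77, 0.47], [0.85, 0.35, 1.73, -0.68, 1.51, 0.68], [0.78, 0.38, 1.79, -0.72, 1.4, 0.7], [0.78, 0.1, 1.74, -0.71, 1.65, 0.48], [0.26, 0.56, 1.16, -0.1, 2.21, -1.71], [0.26, 0.65, 1.21, -0.09, 2.06, -1.69]]
pre n 19 xyz [-0.0523, -0.0017, 0.003] a [-0.0002, 0.0, 0.0345] -> [0.4333, 0.3404, 0.26]
back n 6 xyz [0.0, 0.0, -0.1344] a [0.0, 0.0, 0.0] -> [0.4333, 0.3404, 0.0584]
grasp n 3 xyz [0.0239, -0.0615, -0.066] a [0.0, 0.0, 0.0] -> [0.4513, 0.2943, 0.0089]
lift n 6 xyz [0.0, 0.0, 0.1333] a [0.0, 0.0, 0.0] -> [0.4513, 0.2943, 0.2089]
hi n 20 xyz [0.0265, -0.0167, 0.0021] a [0.011, 0.0249, 0.0192] -> [0.5839, 0.2108, 0.2192]
in n 4 xyz [0.0, 0.0, -0.11] a [0.0, 0.0, 0.0] -> [0.5839, 0.2108, 0.1092]
screwdriver [0.37292075 0.43587093 0.00726789] [0.41243645 0.52352205 0.0275598 ]
```

>>> play_rows(plan=[{"x": -0.0523, "y": 0, "z": 0.015, "ax": 0, "ay": 0, "az": 0.0345}, {"x": -0.0523, "y": 0, "z": 0.015, "ax": 0, "ay": 0, "az": 0.0345}, {"x": -0.0523, "y": 0, "z": 0.015, "ax": 0, "ay": 0, "az": 0.0345}, {"x": -0.0523, "y": 0, "z": 0.015, "ax": 0, "ay": 0, "az": 0.0345}, {"x": -0.0523, "y": 0, "z": 0, "ax": 0, "ay": 0, "az": 0.0345}, {"x": -0.0523, "y": 0, "z": 0, "ax": 0, "ay": 0, "az": 0.0345}, {"x": -0.0523, "y": 0, "z": 0, "ax": 0, "ay": 0, "az": 0.0345}, {"x": -0.0523, "y": 0, "z": 0, "ax": 0, "ay": 0, "az": 0.0345}, {"x": -0.0523, "y": 0, "z": 0, "ax": 0, "ay": 0, "az": 0.0345}, {"x": -0.0523, "y": 0, "z": 0, "ax": 0, "ay": 0, "az": 0.0345}])

```text
time_s: 29.83
ee_pos: [0.5502, 0.3484, 0.2601]
orientation: [0.817, 0.433, -0.338, 0.174]
contact_force: [-0.0, 1.1, 0.7]
grip_width: 0.55
gripper_force: 0.0
```

>>> play_rows(plan=[{"x": -0.0523, "y": -0.003, "z": 0, "ax": 0, "ay": 0, "az": 0.0345}, {"x": -0.0523, "y": -0.003, "z": 0, "ax": 0, "ay": 0, "az": 0.0345}, {"x": -0.0523, "y": -0.003, "z": 0, "ax": 0, "ay": 0, "az": 0.0345}, {"x": -0.0523, "y": -0.003, "z": 0, "ax": 0, "ay": 0, "az": 0.0345}, {"x": -0.0523, "y": -0.003, "z": 0, "ax": 0, "ay": 0, "az": 0.0345}, {"x": -0.0523, "y": -0.003, "z": 0, "ax": 0, "ay": 0, "az": 0.0345}, {"x": -0.0523, "y": -0.003, "z": 0, "ax": 0, "ay": 0, "az": 0.0345}, {"x": -0.0523, "y": -0.003, "z": 0, "ax": 0, "ay": 0, "az": 0.0345}, {"x": -0.0523, "y": -0.003, "z": 0, "ax": 0, "ay": 0, "az": 0.0345}, {"x": 0, "y": 0, "z": 0, "ax": 0, "ay": 0, "az": 0}, {"x": 0, "y": 0, "z": 0, "ax": 0, "ay": 0, "az": 0}])

```text
time_s: 30.75
ee_pos: [0.4321, 0.3413, 0.2607]
orientation: [0.521, 0.764, -0.218, 0.311]
contact_force: [0.0, 0.1, -0.2]
grip_width: 0.546
gripper_force: 0.0
```

Run:
```python
from look import *
look()
plan.COL['C3']=(.464,.2615,-1.20); a=np.radians
chain('C3',-1,a(45),1,a(90),1,stages=[1,2])
```

```text
t 30.75 j [0.849, 0.118, 1.63, -0.685, 1.771, 0.467] p [0.4321, 0.3413, 0.2607] q [0.5213, 0.7645, -0.2176, 0.3106]
toolz [ 0.248 -0.657 -0.712] tooly [ 0.932  0.362 -0.009] w 0.546 gf 0.0 F [ 0.   0.1 -0.2]
wrist
(0.96, 'gray', 1736, 0.464, 0.263, 0.13, 0.024, 'yaw', np.float64(-1.21))
(0.62, 'gray', 189, 0.609, 0.354, 0.033, 0.031, 'yaw', np.float64(1.419))
standing in 0 225 [0.5782 0.1431 0.133 ] [-0.0009  0.0048]
standing in 3 760 [0.5998 0.3616 0.1335] [-0.0025  0.0025]
side
(0.64, 'gray', 183, 0.466, 0.265, 0.137, 0.037, 'yaw', np.float64(-1.233))
standing in 0 49 [0.5786 0.1352 0.1345] [-0.0005 -0.0031]
standing in 3 33 [0.6004 0.3559 0.1326] [-0.0019 -0.0032]
margin 0.3 [[0.85, 0.12, 1.62, -0.68, 1.77, 0.47], [0.85, 0.35, 1.73, -0.68, 1.51, 0.68], [0.78, 0.38, 1.79, -0.72, 1.4, 0.7]]
back n 6 xyz [-0.0009, -0.0009, -0.1358] a [-0.0003, -0.0005, 0.0002] -> [0.4333, 0.3404, 0.0584]
grasp n 3 xyz [0.0239, -0.0615, -0.066] a [0.0, 0.0, 0.0] -> [0.4513, 0.2943, 0.0089]
```

>>> play_rows(plan=[{"x": 0, "y": 0, "z": -0.1348, "ax": 0, "ay": 0, "az": 0}, {"x": 0, "y": 0, "z": -0.1348, "ax": 0, "ay": 0, "az": 0}, {"x": 0, "y": 0, "z": -0.1348, "ax": 0, "ay": 0, "az": 0}, {"x": 0, "y": 0, "z": -0.1348, "ax": 0, "ay": 0, "az": 0}, {"x": 0, "y": 0, "z": -0.1348, "ax": 0, "ay": 0, "az": 0}, {"x": 0, "y": 0, "z": -0.1348, "ax": 0, "ay": 0, "az": 0}, {"x": 0.019, "y": -0.0461, "z": -0.047, "ax": 0, "ay": 0, "az": 0}, {"x": 0.019, "y": -0.0461, "z": -0.047, "ax": 0, "ay": 0, "az": 0}, {"x": 0.019, "y": -0.0461, "z": -0.047, "ax": 0, "ay": 0, "az": 0}, {"x": 0.019, "y": -0.0461, "z": -0.047, "ax": 0, "ay": 0, "az": 0}, {"x": 0, "y": 0, "z": 0, "ax": 0, "ay": 0, "az": 0}, {"x": 0, "y": 0, "z": 0, "ax": 0, "ay": 0, "az": 0}])

```text
time_s: 31.95
ee_pos: [0.4532, 0.295, 0.0124]
orientation: [0.523, 0.764, -0.218, 0.31]
contact_force: [-0.5, 0.2, 0.2]
grip_width: 0.549
gripper_force: 0.0
```

>>> play_rows(plan=[{"x": 0, "y": 0, "z": 0, "ax": 0, "ay": 0, "az": 0}, {"x": 0, "y": 0, "z": 0, "ax": 0, "ay": 0, "az": 0}, {"x": 0, "y": 0, "z": 0, "ax": 0, "ay": 0, "az": 0}, {"x": 0, "y": 0, "z": 0, "ax": 0, "ay": 0, "az": 0}, {"x": 0, "y": 0, "z": 0, "ax": 0, "ay": 0, "az": 0}, {"x": 0, "y": 0, "z": 0, "ax": 0, "ay": 0, "az": 0}, {"x": 0, "y": 0, "z": 0, "ax": 0, "ay": 0, "az": 0}], claw=-1, squeeze=80)

```text
time_s: 32.53
ee_pos: [0.4535, 0.297, 0.0144]
orientation: [0.522, 0.764, -0.215, 0.311]
contact_force: [-1.4, 3.6, 5.3]
grip_width: 0.261
gripper_force: 79.2
```

```bash
python3 -c "
from look import *
grab(.464,.2625,-1.205)"
```

```text
t 32.53 j [0.775, 0.378, 1.786, -0.71, 1.402, 0.684] p [0.4535, 0.297, 0.0144] q [0.5225, 0.7642, -0.215, 0.3112]
toolz [ 0.251 -0.654 -0.714] tooly [ 0.932  0.362 -0.003] w 0.261 gf 79.23511565895751 F [-1.4  3.6  5.3]
grip along -0.05070164815750077
```

>>> play_rows(plan=[{"x": 0, "y": 0, "z": 0.04, "ax": 0, "ay": 0, "az": 0}, {"x": 0, "y": 0, "z": 0.1, "ax": 0, "ay": 0, "az": 0}, {"x": 0, "y": 0, "z": 0.13, "ax": 0, "ay": 0, "az": 0}, {"x": 0, "y": 0, "z": 0.13, "ax": 0, "ay": 0, "az": 0}, {"x": 0, "y": 0, "z": 0.13, "ax": 0, "ay": 0, "az": 0}, {"x": 0, "y": 0, "z": 0.13, "ax": 0, "ay": 0, "az": 0}, {"x": 0, "y": 0, "z": 0.13, "ax": 0, "ay": 0, "az": 0}, {"x": 0, "y": 0, "z": 0.13, "ax": 0, "ay": 0, "az": 0}, {"x": 0, "y": 0, "z": 0.1, "ax": 0, "ay": 0, "az": 0}, {"x": 0, "y": 0, "z": 0, "ax": 0, "ay": 0, "az": 0}, {"x": 0, "y": 0, "z": 0, "ax": 0, "ay": 0, "az": 0}])

```text
time_s: 33.45
ee_pos: [0.4529, 0.296, 0.2694]
orientation: [0.523, 0.764, -0.215, 0.311]
contact_force: [-0.8, -0.2, -1.3]
grip_width: 0.256
gripper_force: 78.6
```

```bash
python3 -c "
from look import *
st(); place(1,np.radians(90))"
```

```text
t 33.45 j [0.774, 0.053, 1.683, -0.707, 1.729, 0.407] p [0.4529, 0.296, 0.2694] q [0.523, 0.7641, -0.2149, 0.3105]
toolz [ 0.25  -0.653 -0.715] tooly [ 0.933  0.361 -0.004] w 0.256 gf 78.57646290678531 F [-0.8 -0.2 -1.3]
col mid [0.4633 0.2615 0.2669] axis [ 0.357 -0.934 -0.001]
margin 0.39838172141316575 [ 0.26  0.67  1.19 -0.08  2.07 -1.69]
hi n 20 xyz [0.0271, -0.0162, -0.0099] a [0.0111, 0.0248, 0.0193] -> [0.5882, 0.2152, 0.22]
in n 4 xyz [0.0, 0.0, -0.11] a [0.0, 0.0, 0.0] -> [0.5882, 0.2152, 0.11]
```

>>> play_rows(plan=[{"x": 0.0271, "y": -0.0162, "z": 0, "ax": 0.0111, "ay": 0.0248, "az": 0.0193}, {"x": 0.0271, "y": -0.0162, "z": 0, "ax": 0.0111, "ay": 0.0248, "az": 0.0193}, {"x": 0.0271, "y": -0.0162, "z": 0, "ax": 0.0111, "ay": 0.0248, "az": 0.0193}, {"x": 0.0271, "y": -0.0162, "z": 0, "ax": 0.0111, "ay": 0.0248, "az": 0.0193}, {"x": 0.0271, "y": -0.0162, "z": 0, "ax": 0.0111, "ay": 0.0248, "az": 0.0193}, {"x": 0.0271, "y": -0.0162, "z": 0, "ax": 0.0111, "ay": 0.0248, "az": 0.0193}, {"x": 0.0271, "y": -0.0162, "z": 0, "ax": 0.0111, "ay": 0.0248, "az": 0.0193}, {"x": 0.0271, "y": -0.0162, "z": 0, "ax": 0.0111, "ay": 0.0248, "az": 0.0193}, {"x": 0.0271, "y": -0.0162, "z": 0, "ax": 0.0111, "ay": 0.0248, "az": 0.0193}, {"x": 0.0271, "y": -0.0162, "z": 0, "ax": 0.0111, "ay": 0.0248, "az": 0.0193}])

```text
time_s: 34.28
ee_pos: [0.5196, 0.2544, 0.2653]
orientation: [0.2, 0.965, -0.165, -0.043]
contact_force: [0.9, -0.0, -2.0]
grip_width: 0.256
gripper_force: 78.3
```

>>> play_rows(plan=[{"x": 0.0271, "y": -0.0162, "z": 0, "ax": 0.0111, "ay": 0.0248, "az": 0.0193}, {"x": 0.0271, "y": -0.0162, "z": 0, "ax": 0.0111, "ay": 0.0248, "az": 0.0193}, {"x": 0.0271, "y": -0.0162, "z": 0, "ax": 0.0111, "ay": 0.0248, "az": 0.0193}, {"x": 0.0271, "y": -0.0162, "z": 0, "ax": 0.0111, "ay": 0.0248, "az": 0.0193}, {"x": 0.0271, "y": -0.0162, "z": 0, "ax": 0.0111, "ay": 0.0248, "az": 0.0193}, {"x": 0.0271, "y": -0.0162, "z": 0, "ax": 0.0111, "ay": 0.0248, "az": 0.0193}, {"x": 0.0271, "y": -0.0162, "z": 0, "ax": 0.0111, "ay": 0.0248, "az": 0.0193}, {"x": 0.0271, "y": -0.0162, "z": 0, "ax": 0.0111, "ay": 0.0248, "az": 0.0193}, {"x": 0.0271, "y": -0.0162, "z": 0, "ax": 0.0111, "ay": 0.0248, "az": 0.0193}, {"x": 0.0271, "y": -0.0162, "z": 0, "ax": 0.0111, "ay": 0.0248, "az": 0.0193}, {"x": 0, "y": 0, "z": 0, "ax": 0, "ay": 0, "az": 0}, {"x": 0, "y": 0, "z": 0, "ax": 0, "ay": 0, "az": 0}])

```text
time_s: 35.28
ee_pos: [0.5877, 0.2144, 0.2641]
orientation: [-0.171, 0.906, -0.069, -0.382]
contact_force: [-1.0, -0.2, -0.3]
grip_width: 0.256
gripper_force: 78.4
```

```bash
python3 -c "
from look import *
st(); place(1,0); held(1)"
```

```text
t 35.28 j [0.263, 0.546, 1.103, -0.096, 2.285, -1.712] p [0.5877, 0.2144, 0.2641] q [-0.1705, 0.9058, -0.0689, -0.3816]
toolz [-0.668 -0.255 -0.699] tooly [-0.362  0.932  0.005] w 0.256 gf 78.3945394156035 F [-1.  -0.2 -0.3]
col mid [0.5863 0.2111 0.2281] axis [-0.002  0.001 -1.   ]
margin 0.3434574993391002 [ 0.26  0.67  1.19 -0.08  2.07 -1.69]
hi n 2 xyz [0.0009, 0.0017, -0.0883] a [-0.0001, -0.0003, 0.0] -> [0.5882, 0.2152, 0.22]
in n 4 xyz [0.0, 0.0, -0.11] a [0.0, 0.0, 0.0] -> [0.5882, 0.2152, 0.11]
side 147 zmin 0.1661
  z -0.065 lat range [-0.0171  0.0124] surf mean [0.5825 0.2075 0.1765] lat dir [ 0.92 -0.4   0.  ]
  z -0.035 lat range [-0.012   0.0047] surf mean [0.581  0.2084 0.2202] lat dir [ 0.92 -0.4   0.  ]
scene 104 zmin 0.1638
  z -0.065 lat range [-0.013   0.0125] surf mean [0.5906 0.2037 0.1766] lat dir [ 0.86  0.52 -0.  ]
  z -0.035 lat range [-0.0088  0.0083] surf mean [0.5888 0.2071 0.2202] lat dir [ 0.86  0.52 -0.  ]
```

>>> play_rows(plan=[{"x": 0.006, "y": 0.002, "z": -0.12, "ax": 0, "ay": 0, "az": 0}, {"x": 0, "y": 0, "z": -0.12, "ax": 0, "ay": 0, "az": 0}, {"x": 0, "y": 0, "z": -0.12, "ax": 0, "ay": 0, "az": 0}, {"x": 0, "y": 0, "z": -0.12, "ax": 0, "ay": 0, "az": 0}, {"x": 0, "y": 0, "z": -0.06, "ax": 0, "ay": 0, "az": 0}, {"x": 0, "y": 0, "z": -0.03, "ax": 0, "ay": 0, "az": 0}, {"x": 0, "y": 0, "z": -0.02, "ax": 0, "ay": 0, "az": 0}, {"x": 0, "y": 0, "z": -0.01, "ax": 0, "ay": 0, "az": 0}, {"x": 0, "y": 0, "z": 0, "ax": 0, "ay": 0, "az": 0}, {"x": 0, "y": 0, "z": 0, "ax": 0, "ay": 0, "az": 0}])

```text
time_s: 36.22
ee_pos: [0.5907, 0.2156, 0.1201]
orientation: [-0.172, 0.907, -0.069, -0.378]
contact_force: [0.5, -0.6, -1.3]
grip_width: 0.259
gripper_force: 78.4
```

```bash
python3 -c "
from look import *
st(); place(1,0)"
```

```text
t 36.22 j [0.264, 0.662, 1.182, -0.083, 2.081, -1.691] p [0.5907, 0.2156, 0.1201] q [-0.1717, 0.9073, -0.0685, -0.3776]
toolz [-0.662 -0.254 -0.705] tooly [-0.363  0.932  0.005] w 0.259 gf 78.3890569943469 F [ 0.5 -0.6 -1.3]
col mid [0.5896 0.2124 0.084 ] axis [ 0.006  0.004 -1.   ]
margin 0.3986332180761676 [ 0.26  0.67  1.19 -0.08  2.07 -1.69]
hi n 3 xyz [-0.0034, -0.0005, 0.1333] a [-0.0004, 0.0007, 0.0] -> [0.5882, 0.2152, 0.22]
in n 4 xyz [0.0, 0.0, -0.11] a [0.0, 0.0, 0.0] -> [0.5882, 0.2152, 0.11]
```

Down another 12.5 mm, then release and retreat.

>>> play_rows(plan=[{"x": -0.005, "y": 0, "z": -0.024, "ax": 0, "ay": 0, "az": 0}, {"x": 0, "y": 0, "z": -0.014, "ax": 0, "ay": 0, "az": 0}, {"x": 0, "y": 0, "z": -0.008, "ax": 0, "ay": 0, "az": 0}, {"x": 0, "y": 0, "z": -0.004, "ax": 0, "ay": 0, "az": 0}, {"x": 0, "y": 0, "z": 0, "ax": 0, "ay": 0, "az": 0}, {"x": 0, "y": 0, "z": 0, "ax": 0, "ay": 0, "az": 0}])

```text
time_s: 36.72
ee_pos: [0.5891, 0.2154, 0.108]
orientation: [-0.172, 0.907, -0.069, -0.379]
contact_force: [0.9, 0.2, 5.3]
grip_width: 0.255
gripper_force: 79.2
```

>>> play_rows(plan=[{"x": 0, "y": 0, "z": 0, "ax": 0, "ay": 0, "az": 0}, {"x": 0, "y": 0, "z": 0, "ax": 0, "ay": 0, "az": 0}, {"x": 0, "y": 0, "z": 0, "ax": 0, "ay": 0, "az": 0}, {"x": 0, "y": 0, "z": 0, "ax": 0, "ay": 0, "az": 0}, {"x": 0.0331, "y": 0.0127, "z": 0.0355, "ax": 0, "ay": 0, "az": 0}, {"x": 0.0662, "y": 0.0254, "z": 0.0711, "ax": 0, "ay": 0, "az": 0}, {"x": 0.0662, "y": 0.0254, "z": 0.0711, "ax": 0, "ay": 0, "az": 0}, {"x": 0.0662, "y": 0.0254, "z": 0.0711, "ax": 0, "ay": 0, "az": 0}, {"x": 0.0662, "y": 0.0254, "z": 0.0711, "ax": 0, "ay": 0, "az": 0}, {"x": 0, "y": 0, "z": 0.15, "ax": 0, "ay": 0, "az": 0}, {"x": 0, "y": 0, "z": 0.1, "ax": 0, "ay": 0, "az": 0}, {"x": 0, "y": 0, "z": 0, "ax": 0, "ay": 0, "az": 0}], claw=0)

```text
time_s: 37.72
ee_pos: [0.6648, 0.2444, 0.2553]
orientation: [-0.172, 0.909, -0.068, -0.375]
contact_force: [-0.0, 0.4, 1.0]
grip_width: 0.5
gripper_force: 0.0
```

Run:
```python
from look import *
look(('wrist','side','scene'))
for n in ('side','wrist'):
    c=vision.get_image(n); W=cloud(c)
    m=(np.abs(W[...,0]-.584)<.09)&(np.abs(W[...,1]+.183)<.045)&(W[...,2]>.053)&(W[...,2]<.08)
    if m.sum()>10: print(n,cv2.minAreaRect(W[m][:,:2].astype(np.float32)),W[m][:,2].max())
```

```text
t 37.72 j [0.273, 0.754, 0.815, -0.093, 2.349, -1.709] p [0.6648, 0.2444, 0.2553] q [-0.1718, 0.9086, -0.0683, -0.3746]
toolz [-0.657 -0.253 -0.71 ] tooly [-0.363  0.932  0.005] w 0.5 gf 0.0 F [-0.   0.4  1. ]
wrist
(0.86, 'gray', 165, 0.58, 0.136, 0.035, 0.03, 'yaw', np.float64(0.898))
(0.61, 'gray', 185, 0.581, 0.21, 0.041, 0.023, 'yaw', np.float64(0.399))
(0.6, 'gray', 52, 0.598, 0.352, 0.012, 0.008, 'yaw', np.float64(-0.099))
standing in 0 509 [0.5833 0.1398 0.1348] [0.0042 0.0015]
standing in 1 527 [0.5899 0.2146 0.1353] [0.0031 0.0027]
standing in 3 620 [0.6047 0.3571 0.1358] [ 0.0024 -0.002 ]
side
standing in 0 49 [0.5784 0.1349 0.1344] [-0.0007 -0.0034]
standing in 1 48 [0.5847 0.2116 0.1341] [-0.0022 -0.0003]
standing in 3 31 [0.6003 0.3568 0.1333] [-0.002  -0.0023]
scene
standing in 0 36 [0.5843 0.1321 0.1342] [ 0.0052 -0.0062]
standing in 1 33 [0.5889 0.2086 0.1332] [ 0.0021 -0.0033]
standing in 3 22 [0.6076 0.3498 0.1316] [ 0.0053 -0.0093]
side ((0.5831798315048218, -0.18158140778541565), (0.1224132776260376, 0.036281950771808624), 8.727293014526367) 0.07191695255628568
wrist ((0.5838531851768494, -0.18019965291023254), (0.12131638824939728, 0.03550662845373154), 10.384063720703125) 0.06953619119980216
```

View pics/Lwrist.png

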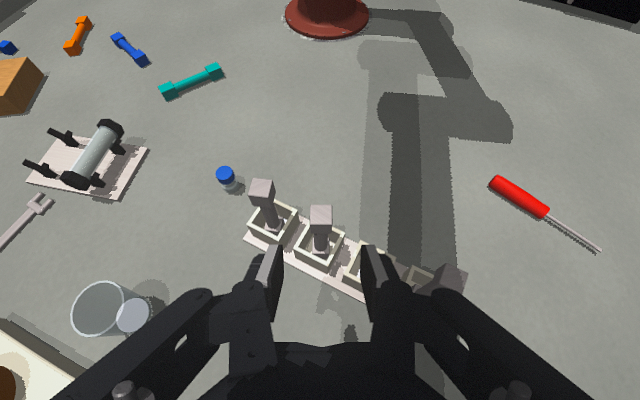

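View pics/Lside.png

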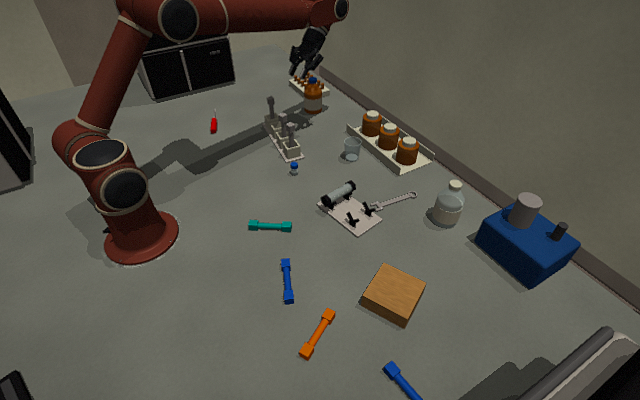

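The wrist view shows two columns upright in their pockets at (265,205) and (320,230), and the third at (445,278). The side view shows the glass in its trough at (338,194), no grey column left on the bench, and the other things where they were. I'm handing in.

```bash
python3 -c "
from plant import ticket
print(ticket.hand_in())"
```

```text
the job is handed in; nothing more can be done
None
```

Job handed in at about 38 s of the 210 s allowed, with no verdict returned: the one glass column lies in its cradle trough, and the three steel columns, one of which was knocked aside mid-run and re-measured, stand in pockets 0, 1 and 3, all released.

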